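Clamp a rubber mould with the torque-limiting knob

TASK

Get the single closed pink rubber mould that lies beside the swing-arm clamp ready for injection: lay it flat in the clamp's nest and let go of it, swing the arm back over it against its stop, then turn the black knob clockwise until it slips and clicks, so that the foot presses the mould with the set force. Stop as soon as you have felt it click, four clicks at the very most, and leave the other things on the bench where they lie.

Things in the scene. Friction and masses are not known exactly. Their poses are not given: they have to be found in the camera images.
- clamp: aluminium base plate of the mould clamp, 178 x 92 x 12 mm, fixed to the bench. Origin: on its underside, straight below the centre of the nest; x runs along the nest to the post (post axis at x = +88 mm), z is up. The plate's top, 12 mm above this origin, is the nest floor
- nest (a point): centre of the nest floor (axes as clamp). Stops 6 mm high stand round the nest: one 26 mm wide in the middle of each end (inner faces at x = +-40 mm) and one at each end of the long sides (inner faces at y = +-27 mm, |x| = 25 to 41 mm); the long sides' middles are open for fingers. The mould lies in it long side along x, either way round, with 3 mm play each way
- mould_mid (a point): centre of the loose closed pink rubber mould to clamp: a block 74 (x) x 48 (y) x 28 (z) mm, about 0.11 kg, underside 14 mm below this point, x its long axis. It lies flat by itself on the bench cover to the right of the clamp (the other pink moulds lie stacked or in a row). Grasp it across the 48 mm, near the middle of the long sides
- post_top (a point): on the hinge axis of the swing arm, at the arm's top, 78 mm above the base's underside. The arm is a dark steel bar 24 mm wide with its underside 59 mm above the base's underside; the knob's axis is 88 mm from this axis. Apart from the knob nothing on the clamp is higher than 81 mm above the base's underside
- swing_arm (a joint): swing of the arm about the post, rad: 0 = closed against its stop, foot and knob straight above the nest's centre; grows counter-clockwise seen from above as it opens (up to 1.4). It turns stiffly (0.12 N m) and stays where left; it can be led by the knob or pushed. The stop takes the tightening torque. As it starts, the foot passes over the seated mould with 2 mm or more to spare
- knob_mid (a point): on the axis of the black fluted knob, half-way up, 105 mm above the base's underside. Upright cylinder, 37 mm diameter, 31 mm high (15 mm of it above this point), on the arm's outer end. It turns about the vertical, stays at its height, may be gripped at any angle; clockwise from above screws the foot down 16 mm a turn. The screw holds when let go
- torque_knob (a joint): how far the knob has slipped on its ratchet, rad: 0 at the start, +0.63 a click clockwise. Knob and screw turn together at about 0.22 N m; once the foot presses on the mould the torque climbs within about 0.8 rad to 0.43 N m, and there the ratchet slips: the torque drops to about zero, then climbs to 0.43 again for the next click. In all 1.5 to 4 rad, not known beforehand: several grasps
- clamp_foot: round black rubber foot, 25 mm diameter, below the outer end of the arm, on the knob's axis; it presses on the mould from above and only moves up and down with the screw. Origin: on that axis, 46.5 mm below its pressing face
- scalpel: bystander: steel scalpel 142 mm long lying at the front edge; origin at its middle, underneath
- wax_pattern: bystander: small blue wax pattern of two rings, 36 x 46 x 4 mm, lying at the front edge; origin at its middle, underneath
Not all that is in view belongs to the job. Leave any turquoise look-alike of the part that bears mould_mid alone.

How it is judged:
By the outcome, as a careful person would: the job done as asked, in the order asked, and still so for the second after the job is handed in, with the robot touching nothing.
It also fails if it takes over 64 s, if anything falls off the work surface, if the arm or the gripper's body presses on something with over 40 N, if the wrist force passes 120 N, or if a joint passes its speed limit or range.

ROBOT

A 6-joint arm with a two-finger parallel gripper is mounted at the origin on a cart in front of the work surface, level with it; the furniture and walls round the work are solid. World frame = base frame: x ahead of the robot, y to its left, z up, the work surface at z = 0. Lengths are in mm, angles in rad, forces in N, time in s.
With the tool pointing down it reaches from about 275 to 975 mm from the base axis. Payload 8.4 kg.
Tool frame: the origin (TCP) lies between the finger pads; the fingertips stand 25 mm ahead of it and the grasp point (between the pads) lies 6 mm ahead of it; z points along the fingers, y is the direction in which the jaws open and shut (so a half turn about z gives the same grasp; the last joint's range is limited). The gripper opens to 92 mm and grips with 3 to 60 N. Pads are 20 mm wide; open, the fingers measure 128 mm over their backs; the gripper's body (75 mm by 189 mm) begins 69 mm behind the grasp point.
Start: joints at [-1.215, 0.353, 1.633, -0, 1.155, -0.002], TCP at [218.883, -585.421, 200.483] pointing down, gripper open.
Joint ranges: [-2.63, 2.63], [-0.92, 2.1], [0.06, 2.66], [-1.3, 4.44], [0, 2.69], [-3.02, 3.02]. Speed limits (rad/s): [2.22, 2.22, 2.79, 3.14, 3.14, 3.14].

INTERFACE

Orientations are given as a unit quaternion [w, x, y, z].
In Python, from station import status, get_image, bot, look_for, outline_of, pinpoint gives the robot as it stands.
- The arm moves only by the tool servo_tool, never from a script. Its argument "steps" is a list of rows, each a list of 3 entries, a list of its own where there are three numbers: the shift along the world's x, y, z in m, then the turn, a rotation vector about the world's x, y, z in rad, then the closure, from 0 (fully open) to 1 (shut). A call has 1 to 10 rows; each row shifts and turns the commanded pose from where the row before left it; what a row does not reach is not made up. A row lasts 1/8 s, in which the tool goes at most 62.5 mm and 10.7 degrees, less where a joint would pass 70% of its speed; a pose out of reach is approached as far as the arm can. A call with a gripper value outside its range is refused whole. The fingers move at their own pace and stop on an object; the grip force is fixed at half the most. Time passes only in rows, so rows that do not move let the fingers close. It gives the time, the measured TCP pose, the force and the opening at its end, in the units of the state.
- status.observe(): the state, without advancing time (a new reading comes with each control period).
- get_image(name): name is "scene" or "side" or "wrist"; returns a dict with "img" (420x560x3 uint8, blue, green, red), "mtx" (3x3 intrinsics, pixels), "extrinsics" (4x4, takes a point from world to camera coordinates); the wrist camera has in their place "T_tool_cam" (4x4, takes a point from camera to tool coordinates, whose origin is the TCP and whose axes are the flange's). Camera axes: x right, y down, z forward; pixel columns grow to the right and rows downward; lengths in mm; the calibration is good to about 2 mm. A picture is of the moment at which its call begins: read the wrist's pose just before it. There is no depth.
- bot.finish_job(): hands the job in, once; it reports no verdict.
Trained networks look in a picture, given as the dict that the camera call returned (one of the last four; its "shot" number tells which), for a name from the list of things; names that differ only in an ending like _2 or _b are one class to them, and where a whole thing is asked for, a point or a joint stands for the part that bears it (a point fixed in the world has none). Each returns a list of dicts, best first, with "score" (0 to 1); they miss things now and then, are a little off and sometimes report something else, mostly with a low value. They report only what shows in the picture. A call takes as long as a camera call. They do not tell look-alikes from the thing itself.
- look_for(picture, name): "box" ([left, top, right, bottom] in pixels, round what is visible of it).
- outline_of(picture, name): "region" (420x560 bool, what is visible of it) and "box" ([left, top, right, bottom] in pixels, round what is visible of it).
- pinpoint(picture, name): "at" ([row, column] in pixels: a listed point, or the origin of a listed thing).
The state is a dict: "time": time; "joint_pos": joint angles; "qvel": joint speeds; "joint_torque": joint torques, N m; "position": TCP position; "tool_rot": TCP orientation; "wrist_force": force on the tool from outside, world axes, zero at the start; "ft_torque": the same for the moment, N m; "gripper_width": finger opening in mm.
Only numpy, scipy, OpenCV 4.12 (cv2) and the standard library are available. Lean on these libraries where they do the work, as an engineer would, in place of code of your own. Each camera call takes 0.05 s, during which the arm holds its last target.

## Working session

There is one attempt and no reset: what is moved stays moved. The work goes in short steps, Python scripts to look and compute and a tool call to move; the robot and the scene stay as the last step left them, time stands still between calls to the robot, and variables do not carry over. Pictures are saved under pics/ and viewed, and the job is handed in when it is done.

Besides the shell and the picture viewer there is one more tool, called after "Call:" as name(argument=value, ...), one argument or row to a line, values as JSON. servo_tool: Moves the arm, as the interface text tells. Its arguments: {"type":"object","properties":{"steps":{"type":"array"}},"required":["steps"]}

```bash
ls; mkdir -p pics
cat > h.py <<'E'
import numpy as np, cv2
from station import status, get_image, bot, look_for, outline_of, pinpoint
def save(p,n): cv2.imwrite('pics/'+n+'.png',p['img'])
def ray(p,rc):
    K=np.array(p['mtx']);E=np.array(p['extrinsics'])
    d=np.linalg.inv(K)@np.array([rc[1],rc[0],1.]);R=E[:3,:3]
    return -R.T@E[:3,3], R.T@d
def atz(p,rc,z):
    o,d=ray(p,rc);return o+d*(z-o[2])/d[2]
def tri(obs):
    A=np.zeros((3,3));b=np.zeros(3)
    for p,rc in obs:
        o,d=ray(p,rc);d=d/np.linalg.norm(d);M=np.eye(3)-np.outer(d,d);A+=M;b+=M@o
    return np.linalg.solve(A,b)
def proj(p,X):
    K=np.array(p['mtx']);E=np.array(p['extrinsics']);c=E[:3,:3]@np.array(X)+E[:3,3];u=K@c;return u[:2]/u[2]
E
python3 - <<'E'
from h import *
s=status.observe();print(s)
a=get_image('scene');b=get_image('side');save(a,'scene0');save(b,'side0')
for n in ['clamp','nest','mould_mid','post_top','knob_mid','clamp_foot','scalpel','wax_pattern']:
    for q,p in(('scene',a),('side',b)):
        print(n,q,[(np.round(r['at'],1),round(r['score'],2)) for r in pinpoint(p,n)][:5])
E
```

```text
pics
{'time': 0.0, 'joint_pos': array([-1.21539856e+00,  3.53583344e-01,  1.63414407e+00, -1.84592734e-05,
        1.15515009e+00, -2.38183210e-03]), 'qvel': array([-0.00023538, -0.00011865, -0.0001669 ,  0.00158371, -0.00188245,
       -0.00086805]), 'joint_torque': array([-4.98692025e-03, -5.93856311e+01, -3.34217834e+01,  6.92638149e-02,
        2.34435825e-02, -1.23837654e-04]), 'position': array([ 218.70264398, -584.95196511,  199.79990797]), 'tool_rot': array([-6.30958312e-04,  9.84040978e-01,  1.77940837e-01, -1.21114952e-04]), 'wrist_force': array([-0.86166249, -1.02449381, -0.1628284 ]), 'ft_torque': array([ 0.00139999, -0.01804239,  0.01882325]), 'gripper_width': 92.02348316422584}
clamp scene [(array([238.7, 253.5]), 0.68), (array([252.3, 317.3]), 0.35)]
clamp side [(array([219.3, 275. ]), 0.64)]
nest scene [(array([230.7, 247.5]), 0.9)]
nest side [(array([217.6, 268.9]), 0.78), (array([175.9, 254.7]), 0.59)]
mould_mid scene [(array([288.4, 410.7]), 0.74), (array([251.7, 316.2]), 0.61)]
mould_mid side [(array([247.8, 302. ]), 0.97), (array([313.4, 334. ]), 0.78), (array([175.3, 257. ]), 0.21)]
post_top scene [(array([197.1, 216.7]), 0.61)]
post_top side [(array([174.5, 253.6]), 0.83)]
knob_mid scene [(array([179.4, 245.4]), 0.68)]
knob_mid side [(array([167.4, 289.7]), 0.77), (array([217.5, 271.4]), 0.44)]
clamp_foot scene [(array([274.5, 269.9]), 0.33)]
clamp_foot side []
scalpel scene [(array([268.7, 269.5]), 0.66)]
scalpel side [(array([248.3, 245.3]), 0.57)]
wax_pattern scene [(array([259.9, 218.6]), 0.46)]
wax_pattern side [(array([228.7, 220. ]), 0.54)]
```

View pics/scene0.png

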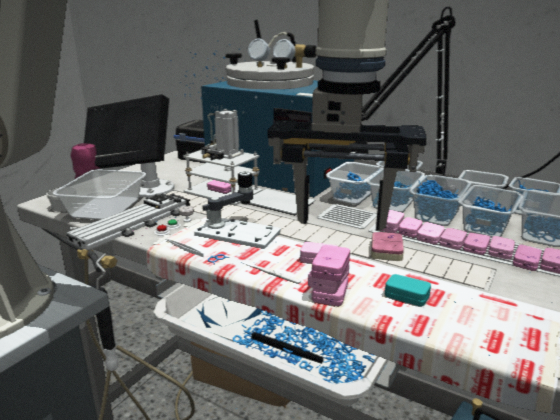

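View pics/side0.png

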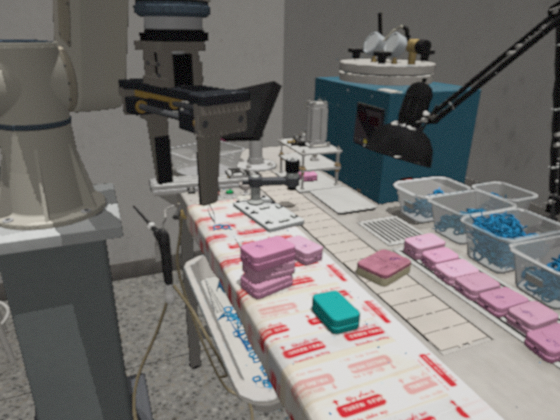

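Run:
```python
from h import *
a=get_image('scene');b=get_image('side')
for nm,p,c in(('s',a,(180,140,460,330)),('d',b,(170,130,450,340))):
    i=p['img'][c[1]:c[3],c[0]:c[2]];cv2.imwrite('pics/z%s.png'%nm,cv2.resize(i,None,fx=2.8,fy=2.8,interpolation=cv2.INTER_CUBIC))
print('nest',tri([(a,(230.7,247.5)),(b,(217.6,268.9))]),atz(a,(230.7,247.5),12),atz(b,(217.6,268.9),12))
print('post',tri([(a,(197,216.7)),(b,(174.5,253.6))]))
print('knob',tri([(a,(179.4,245.4)),(b,(167.4,289.7))]))
print('m1',tri([(a,(252,312)),(b,(248,305))]), 'dark',tri([(a,(245,388)),(b,(265,384))]),'turq',tri([(a,(288.4,410.7)),(b,(313.4,334))]))
```

```text
nest [ 462.36270896 -251.87841579   12.66755692] [ 471.593833   -244.96852542   12.        ] [ 458.14403349 -260.27727422   12.        ]
post [ 451.16432107 -177.61653756   88.61128679]
knob [ 534.76322665 -197.9030081   105.88132033]
m1 [ 477.85264163 -407.57678701    1.04535871] dark [ 570.04599334 -541.66576796   13.65090577] turq [ 414.33884431 -639.39120942   18.66815355]
```

View pics/zs.png

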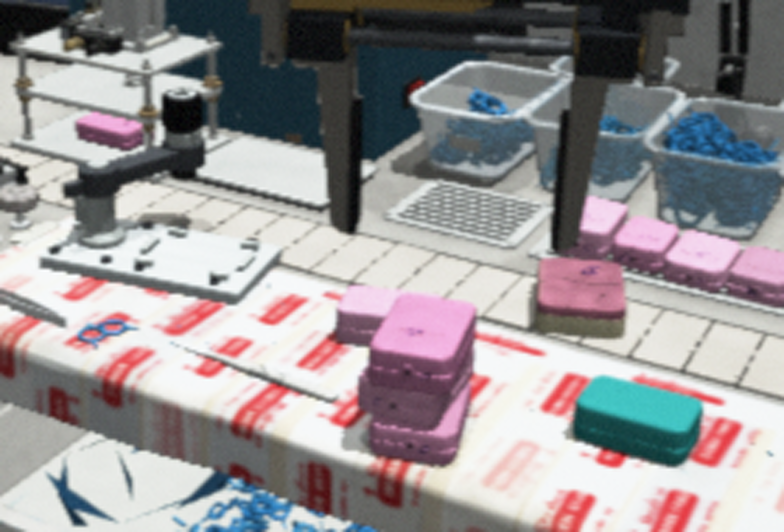

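View pics/zd.png

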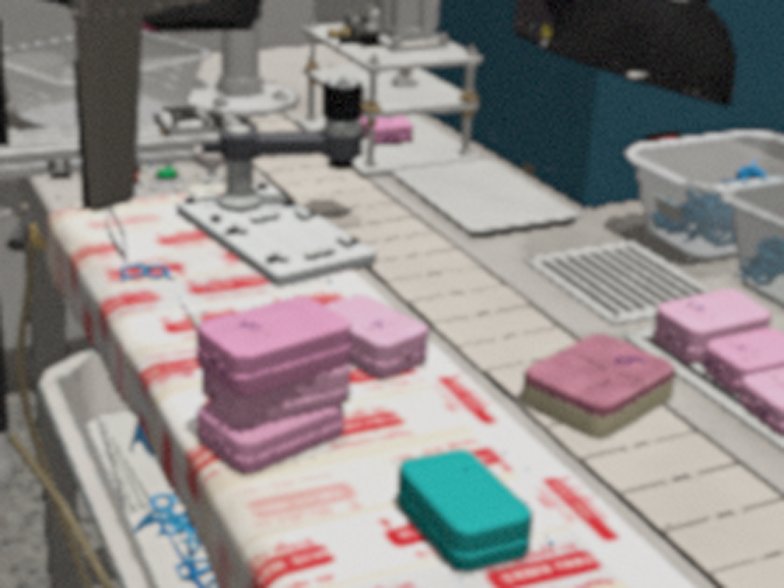

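Call:
servo_tool(
  steps=[
    [[0.03,0.03,0.03],[0,0,0],0],
    [[0.04,0.035,0.03],[0,0,0],0],
    [[0.04,0.035,0.03],[0,0,0],0],
    [[0.04,0.035,0.02],[0,0,0],0],
    [[0.04,0.035,0.01],[0,0,0],0],
    [[0.02,0.02,0],[0,0,0],0],
    [[0,0,0],[0,0,0],0],
  ],
)

```text
time: 1.88
position: [430.1, -394.1, 320.6]
tool_rot: [0.0, 0.984, 0.179, 0.0]
wrist_force: [-0.9, -1.5, -0.2]
gripper_width: 92.1
```

```bash
cat >> h.py <<'E'
from scipy.spatial.transform import Rotation as Rn
def wrist():
    s=status.observe();p=get_image('wrist')
    q=s['tool_rot'];T=np.eye(4);T[:3,:3]=Rn.from_quat([q[1],q[2],q[3],q[0]]).as_matrix();T[:3,3]=s['position']
    p['extrinsics']=np.linalg.inv(T@np.array(p['T_tool_cam']));return s,p
E
python3 - <<'E'
from h import *
s,w=wrist();print(s['time'],s['position'],s['tool_rot'],s['joint_pos'],s['wrist_force']);print(w['T_tool_cam'],w['mtx'])
save(w,'w1')
for n in ['clamp','nest','mould_mid','post_top','knob_mid','scalpel','wax_pattern']:
    print(n,[(np.round(r['at'],1),round(r['score'],2)) for r in pinpoint(w,n)][:5])
E
```

```text
1.875 [ 430.09174342 -394.0986229   320.63370358] [2.74040696e-05 9.83788470e-01 1.79332714e-01 1.49850288e-04] [-7.44458481e-01  1.96528174e-01  1.57743478e+00  2.10651446e-04
  1.36740551e+00  4.65679062e-01] [-0.85021402 -1.50771445 -0.23186924]
[[ 7.28161980e-04 -9.55679230e-01 -2.94409032e-01  8.33160854e+01]
 [ 9.99999349e-01  9.54643023e-04 -6.25561664e-04  5.55584102e-01]
 [ 8.78891818e-04 -2.94408385e-01  9.55679303e-01 -1.84871374e+02]
 [ 0.00000000e+00  0.00000000e+00  0.00000000e+00  1.00000000e+00]] [[345.71727996   0.         283.86524364]
 [  0.         345.71727996 212.59316775]
 [  0.           0.           1.        ]]
clamp [(array([ 98.2, 197.3]), 0.79)]
nest [(array([102.3, 196.3]), 0.82)]
mould_mid [(array([158.6, 319.8]), 0.95), (array([231.2, 432.6]), 0.78), (array([184.7, 182. ]), 0.72)]
post_top [(array([ 79.1, 110.1]), 0.59)]
knob_mid [(array([  4. , 140.7]), 0.87)]
scalpel [(array([204.2, 256.5]), 0.74)]
wax_pattern [(array([185.3, 179.4]), 0.52), (array([ 85.5, 107. ]), 0.31)]
```

View pics/w1.png

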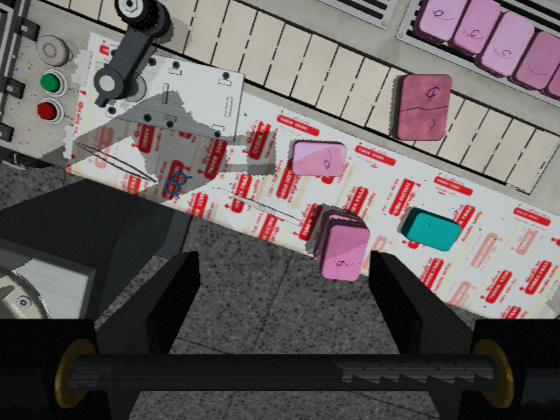

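Run:
```python
from h import *
s,w=wrist()
print('mould',atz(w,(158.6,319.8),14),'nest',atz(w,(102.3,196.3),12),'post',atz(w,(79.1,110.1),78),'knob',atz(w,(4,140.7),105))
for r in outline_of(w,'mould_mid')[:4]:
    c=cv2.findContours(r['region'].astype(np.uint8),0,2)[0];c=max(c,key=cv2.contourArea)[:,0]
    P=np.array([atz(w,(y,x),20)[:2] for x,y in c],np.float32);print(r['score'],r['box'],cv2.minAreaRect(P))
for r in outline_of(w,'clamp')[:2]: print(r['score'],r['box']); 
i=w['img'];
cv2.imwrite('pics/w1a.png',cv2.resize(i[0:220,40:380],None,fx=2.35,fy=2.35,interpolation=cv2.INTER_CUBIC))
```

```text
mould [ 457.45835762 -439.68989748   14.        ] nest [ 469.2904748  -253.78112738   12.        ] post [ 464.02277669 -168.45172109   78.        ] knob [ 548.59894493 -195.19862927  105.        ]
0.92 [288.4, 136.7, 346.9, 176.1] ((459.7939453125, -433.8492126464844), (48.92177200317383, 74.91192626953125), 18.13780403137207)
0.71 [402.6, 206.0, 458.8, 245.7] ((420.4102783203125, -631.540771484375), (49.345664978027344, 83.06880950927734), 1.5169585943222046)
0.28 [218.7, 187.4, 297.4, 223.6] ((364.19873046875, -379.66534423828125), (127.74525451660156, 10.160019874572754), 87.79332733154297)
0.87 [91.1, 0.0, 242.6, 138.5]
```

View pics/w1a.png

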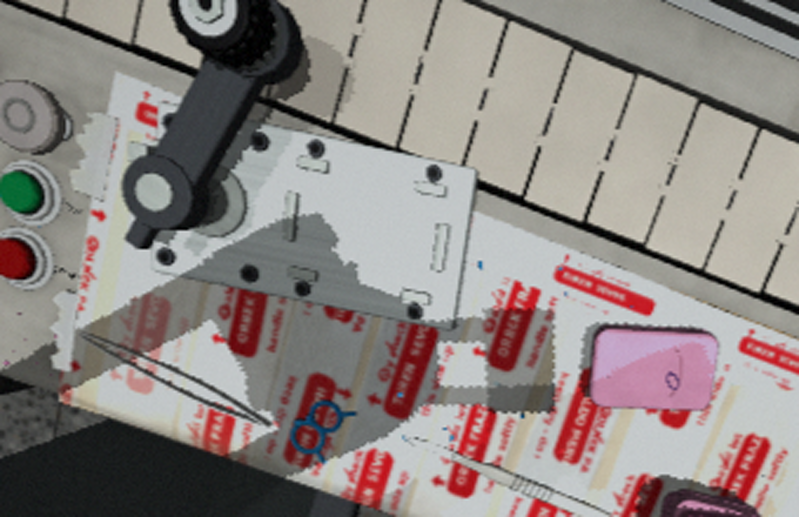

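```bash
cat > m.py <<'E'
from h import *
def c(p): return (p[1]/2.35, p[0]/2.35+40)
E
python3 - <<'E'
from m import *
s,w=wrist()
f=lambda p,z:atz(w,c(p),z)[:2]
e1=f((291,217),18);e2=f((440,247),18);sd=[f(p,18) for p in((313,165),(430,182),(302,272),(415,297))]
print(e1,e2,(e1+e2)/2,np.linalg.norm(e1-e2),np.degrees(np.arctan2(*(e1-e2)[::-1])))
print(sd,np.mean(sd,0)); v=sd[0]-sd[1]+sd[2]-sd[3];print(np.degrees(np.arctan2(v[1],v[0])))
print('plate corner',f((478,170),12),f((453,325),12))
print('post',f((154,193),78),'knobtop',f((211,10),120))
# mould top corners
for p in((596,326),(717,330),(716,408),(592,402)): print(f(p,28))
E
```

```text
[ 467.06788691 -210.78797988] [ 481.18152956 -294.89463727] [ 474.12470823 -252.84130857] 85.28261678578728 99.52585224329611
[array([ 497.98858181, -215.3019753 ]), array([ 512.37806069, -279.03467639]), array([ 440.08091599, -224.39150031]), array([ 449.53425822, -289.73554263])] [ 474.99545418 -252.11592366]
100.46560459789293
plate corner [ 527.98791918 -301.43854455] [ 441.25072581 -314.80923319]
post [ 459.16871333 -163.87693507] knobtop [ 543.31860591 -191.27825215]
[ 471.74442371 -393.94373079]
[ 494.11260167 -460.20632542]
[ 452.06863709 -477.83396788]
[ 429.61275549 -407.56254867]
```

Run:
```python
from m import *
s,w=wrist()
cv2.imwrite('pics/w1b.png',cv2.resize(w['img'][120:300,260:480],None,fx=3.3,fy=3.3,interpolation=cv2.INTER_CUBIC))
th=np.radians(108.2);C=np.array([462,-435]);ax=np.array([np.cos(th),np.sin(th)]);ay=np.array([np.sin(th),-np.cos(th)])
for px in ((322,212),(362,219),(369,231),(365,277),(330,280),(312,240)):
  for z in (28,56,84):
    X=atz(w,px[::-1],z)[:2];print(px,z,np.round(X),'mould-frame long/short',np.round([(X-C)@ax,(X-C)@ay]))
```

```text
(322, 212) 28 [ 389. -469.] mould-frame long/short [-10. -80.]
(322, 212) 56 [ 396. -463.] mould-frame long/short [ -6. -71.]
(322, 212) 84 [ 403. -457.] mould-frame long/short [ -3. -63.]
(362, 219) 28 [ 400. -528.] mould-frame long/short [-69. -88.]
(362, 219) 56 [ 406. -518.] mould-frame long/short [-62. -79.]
(362, 219) 84 [ 412. -509.] mould-frame long/short [-55. -70.]
(369, 231) 28 [ 386. -545.] mould-frame long/short [ -81. -106.]
(369, 231) 56 [ 393. -535.] mould-frame long/short [-73. -96.]
(369, 231) 84 [ 401. -524.] mould-frame long/short [-66. -86.]
(365, 277) 28 [ 316. -571.] mould-frame long/short [ -83. -181.]
(365, 277) 56 [ 327. -559.] mould-frame long/short [ -75. -167.]
(365, 277) 84 [ 338. -547.] mould-frame long/short [ -68. -152.]
(330, 280) 28 [ 292. -523.] mould-frame long/short [ -30. -188.]
(330, 280) 56 [ 305. -513.] mould-frame long/short [ -25. -174.]
(330, 280) 84 [ 318. -504.] mould-frame long/short [ -21. -159.]
(312, 240) 28 [ 344. -472.] mould-frame long/short [   2. -124.]
(312, 240) 56 [ 353. -466.] mould-frame long/short [   5. -113.]
(312, 240) 84 [ 363. -460.] mould-frame long/short [   7. -102.]
```

View pics/w1b.png

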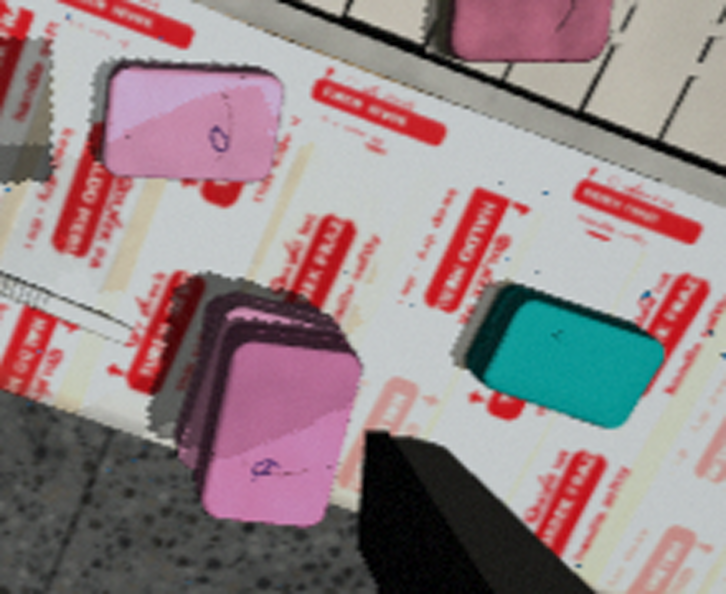

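Call:
servo_tool(
  steps=[
    [[0.004,-0.006,-0.02],[0,0,0.17],0.1],
    [[0.004,-0.006,-0.02],[0,0,0.17],0.2],
    [[0.004,-0.006,-0.02],[0,0,0.17],0.25],
    [[0.004,-0.006,-0.02],[0,0,0.17],0.25],
    [[0.004,-0.006,-0.025],[0,0,0.17],0.25],
    [[0.004,-0.006,-0.025],[0,0,0.17],0.25],
    [[0.004,-0.006,-0.025],[0,0,0.17],0.25],
    [[0.004,-0.006,-0.025],[0,0,0.17],0.25],
    [[0.0043,-0.0062,-0.02],[0,0,0.167],0.25],
    [[0,0,0],[0,0,0],0.25],
  ],
)

```text
time: 3.78
position: [464.5, -449.1, 118.9]
tool_rot: [-0.001, 0.588, 0.809, 0.0]
wrist_force: [0.5, 0.1, 0.7]
gripper_width: 68.6
```

Run:
```python
from h import *
s,w=wrist();print(s['time'],s['position'],s['tool_rot'],s['joint_pos'],s['wrist_force'],s['gripper_width'])
save(w,'w2')
for r in pinpoint(w,'mould_mid')[:3]: print(r['at'],r['score'],atz(w,r['at'],14))
print(proj(w,[466.4,-448.3,28]),proj(w,[462,-435,28]))
```

```text
3.775 [ 464.53489858 -449.10571863  118.88486798] [-1.41566278e-03  5.88351245e-01  8.08604212e-01  1.90477020e-04] [-7.70820389e-01  4.68583494e-01  1.65284129e+00 -2.69550344e-05
  1.02302462e+00 -1.08356453e+00] [0.46299316 0.08673653 0.71357828] 68.61541904125171
[187.9, 282.1] 0.62 [ 457.67328089 -434.01368426   14.        ]
[286.69680914 210.74980444] [286.63504843 194.40246202]
```

View pics/w2.png

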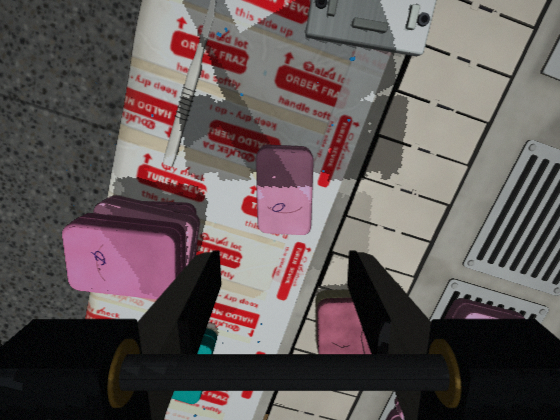

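Run:
```python
from h import *
s,w=wrist();print(s['position'])
h=cv2.cvtColor(w['img'],cv2.COLOR_BGR2HSV)
m=cv2.inRange(h,(140,35,60),(179,255,255));m[:,:240]=0;m[:,330:]=0;m[:140]=0;m[245:]=0
r=outline_of(w,'mould_mid')
for k in r[:2]:
  c=cv2.findContours(k['region'].astype(np.uint8),0,2)[0];c=max(c,key=cv2.contourArea)[:,0]
  for z in(28,20): print(k['score'],k['box'],cv2.minAreaRect(np.array([atz(w,(y,x),z)[:2] for x,y in c],np.float32)))
cv2.imwrite('pics/w2a.png',cv2.resize(w['img'][130:250,220:350],None,fx=5,fy=5,interpolation=cv2.INTER_CUBIC))
```

```text
[ 465.25243626 -449.62292401  120.90278928]
0.96 [255.8, 141.6, 316.5, 235.1] ((459.09375, -432.933349609375), (46.424808502197266, 76.27011108398438), 16.405988693237305)
0.96 [255.8, 141.6, 316.5, 235.1] ((459.6512451171875, -434.7266540527344), (47.761844635009766, 78.46670532226562), 16.405988693237305)
```

View pics/w2a.png

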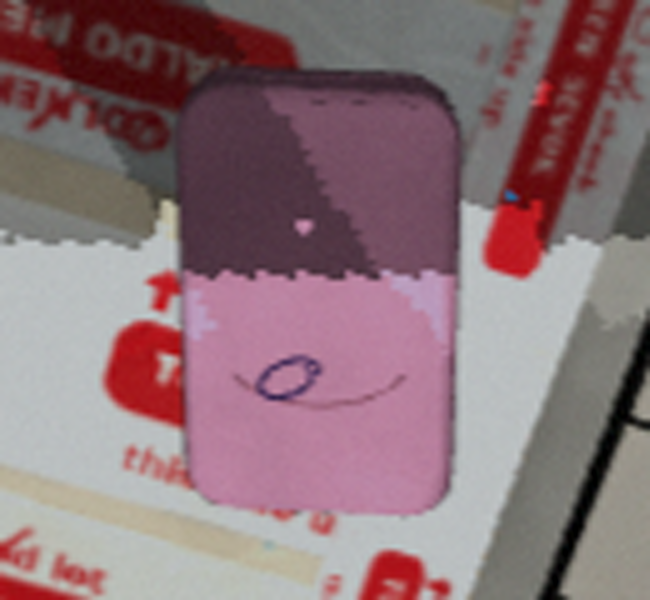

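Call:
servo_tool(
  steps=[
    [[-0.001,0.003,-0.02],[0,0,0],0.25],
    [[0,0,-0.03],[0,0,0],0.25],
    [[0,0,-0.025],[0,0,0],0.25],
    [[0,0,-0.013],[0,0,0],0.25],
    [[0,0,0],[0,0,0],0.25],
    [[0,0,0],[0,0,0],0.6],
    [[0,0,0],[0,0,0],0.6],
    [[0,0,0],[0,0,0],0.6],
  ],
)

```text
time: 4.97
position: [464.5, -446.9, 33.2]
tool_rot: [0.001, 0.588, 0.809, -0.0]
wrist_force: [0.4, -0.1, -0.5]
gripper_width: 41.0
```

Run:
```python
from h import *
s,w=wrist();print(s)
save(w,'w3')
```

```text
{'time': 4.975, 'joint_pos': array([-7.68422780e-01,  5.69840137e-01,  1.70828716e+00,  1.82533866e-05,
        8.62432893e-01, -1.08233643e+00]), 'qvel': array([ 0.00095032,  0.00323912,  0.00294814,  0.00037347, -0.00185818,
       -0.00238587]), 'joint_torque': array([ 3.46593901e-03, -6.68040776e+01, -2.63587940e+01,  1.76754518e-02,
        7.09432689e-02,  2.73725957e-03]), 'position': array([ 464.50216507, -446.90032267,   33.16957818]), 'tool_rot': array([ 5.12149115e-04,  5.87889323e-01,  8.08941207e-01, -6.51607073e-05]), 'wrist_force': array([ 0.35659101, -0.1063409 , -0.53565239]), 'ft_torque': array([ 0.01255724, -0.11082552, -0.0420455 ]), 'gripper_width': 41.033807735343416}
```

View pics/w3.png

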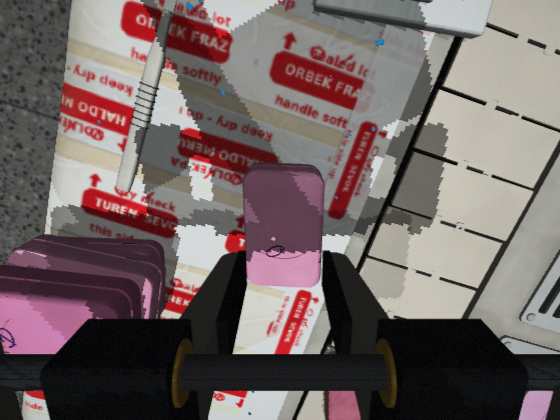

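Call:
servo_tool(
  steps=[
    [[0,0,0.01],[0,0,0],0.6],
    [[0,0,0.02],[0,0,0],0.6],
    [[0,0,0.03],[0,0,0],0.6],
    [[0.002,0.02,0.03],[0,0,-0.04],0.6],
    [[0.003,0.035,0],[0,0,-0.05],0.6],
    [[0.003,0.035,0],[0,0,-0.05],0.6],
    [[0.002,0.025,0],[0,0,0],0.6],
    [[0,0,0],[0,0,0],0.6],
    [[0,0,0],[0,0,0],0.6],
  ],
)

```text
time: 6.15
position: [474.6, -332.4, 123.0]
tool_rot: [0.001, 0.643, 0.766, -0.0]
wrist_force: [-0.0, -0.5, 0.6]
gripper_width: 36.8
```

Run:
```python
from h import *
s,w=wrist();print(s)
save(w,'w4')
cv2.imwrite('pics/w4a.png',cv2.resize(w['img'][0:300,140:480],None,fx=2.3,fy=2,interpolation=cv2.INTER_CUBIC))
```

```text
{'time': 6.15, 'joint_pos': array([-6.13321518e-01,  3.67830619e-01,  1.80360163e+00, -4.12639175e-04,
        9.69068034e-01, -7.88077863e-01]), 'qvel': array([-0.01080703,  0.01032122, -0.00400097,  0.001548  ,  0.00012201,
        0.00272609]), 'joint_torque': array([ 7.45062903e-01, -5.66072845e+01, -2.88277262e+01,  7.81073584e-02,
        1.11706420e-01,  3.94487681e-03]), 'position': array([ 474.60211848, -332.38133703,  122.97855642]), 'tool_rot': array([ 5.58619483e-04,  6.42612517e-01,  7.66191116e-01, -1.23329513e-04]), 'wrist_force': array([-0.0297207 , -0.457804  ,  0.59403862]), 'ft_torque': array([-0.00344799, -0.09704542,  0.02823766]), 'gripper_width': 36.835151338870034}
```

View pics/w4.png

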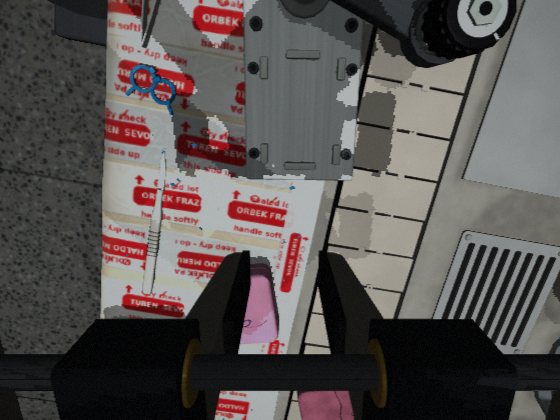

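View pics/w4a.png

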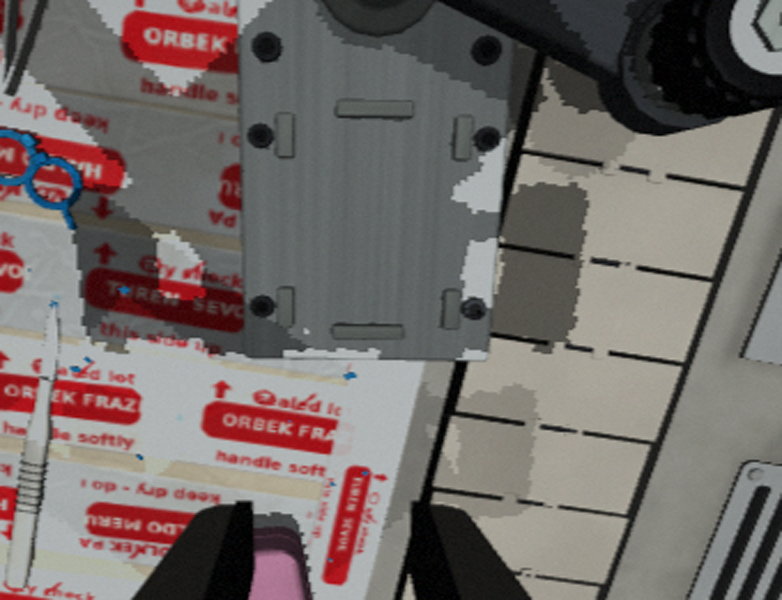

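Run:
```python
from h import *
s,w=wrist();a=get_image('scene');b=get_image('side')
K=np.array(w['mtx']);Ti=np.linalg.inv(np.array(w['T_tool_cam']))
for X in ([-10,18.4,25],[10,18.4,25],[-10,-18.4,25],[10,-18.4,25],[0,0,25]):
    c=Ti@np.array(X+[1.]);u=K@c[:3];print(X,u[:2]/u[2])
for X in ([459.5,-433,28],[459.5-.31*37,-433+.95*37,28]): print('mould proj',proj(w,X),proj(a,X),proj(b,X))
cv2.imwrite('pics/a4.png',cv2.resize(a['img'][130:330,180:460],None,fx=2.8,fy=2.8,interpolation=cv2.INTER_CUBIC))
cv2.imwrite('pics/b4.png',cv2.resize(b['img'][130:330,170:450],None,fx=2.8,fy=2.8,interpolation=cv2.INTER_CUBIC))
```

```text
[-10, 18.4, 25] [311.97675037 254.00432274]
[10, 18.4, 25] [312.74242455 225.32911444]
[-10, -18.4, 25] [256.15441178 253.95853469]
[10, -18.4, 25] [255.44472309 225.28276305]
[0, 0, 25] [284.07908011 239.83068276]
mould proj [249.18493885 308.97814792] [319.02478519 246.48633256] [302.43276514 243.26220211]
mould proj [242.19392992 273.21808216] [301.3219255  244.59550578] [289.50243047 236.69242736]
```

View pics/a4.png

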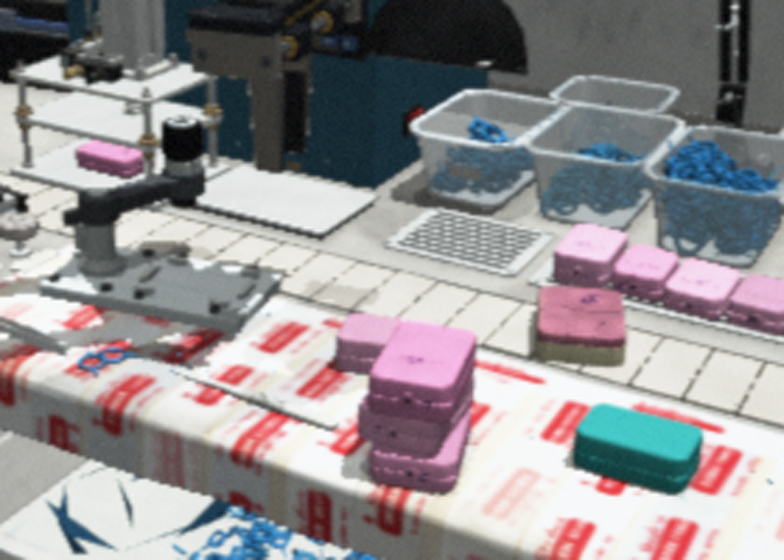

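View pics/b4.png

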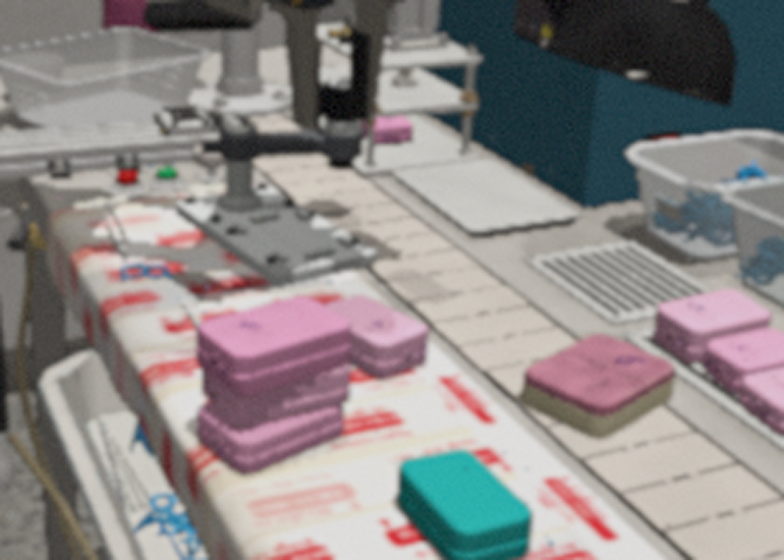

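Run:
```python
from h import *
s,w=wrist();a=get_image('scene');b=get_image('side')
q=s['tool_rot'];R=Rn.from_quat([q[1],q[2],q[3],q[0]]).as_matrix()
for nm,p in(('a',a),('b',b)):
  im=cv2.resize(p['img'],None,fx=3,fy=3,interpolation=cv2.INTER_CUBIC)
  for y in(-18.4,18.4):
    for z,col in((25,(0,0,255)),(0,(0,255,0)),(-14,(255,0,0))):
      X=s['position']+R@np.array([0,y,z]);u=proj(p,X);cv2.circle(im,tuple(int(3*v+1) for v in u),4,col,-1);print(nm,y,z,u)
  u=proj(p,s['position']);x=int(3*u[0]);y=int(3*u[1]);cv2.imwrite('pics/t%s.png'%nm,im[max(0,y-250):y+250,max(0,x-300):x+300])
```

```text
a -18.4 25 [277.58430566 206.36696603]
a -18.4 0 [277.53180865 195.21575495]
a -18.4 -14 [277.50195616 188.87460615]
a 18.4 25 [283.93988735 200.19931215]
a 18.4 0 [283.94966805 189.33565134]
a 18.4 -14 [283.95522722 183.16095352]
b -18.4 25 [281.52335701 192.82773193]
b -18.4 0 [281.72348045 181.13670345]
b -18.4 -14 [281.83741894 174.48052126]
b 18.4 25 [296.46246073 189.76820923]
b 18.4 0 [296.81415791 178.28026536]
b 18.4 -14 [297.01432714 171.74187677]
```

View pics/ta.png

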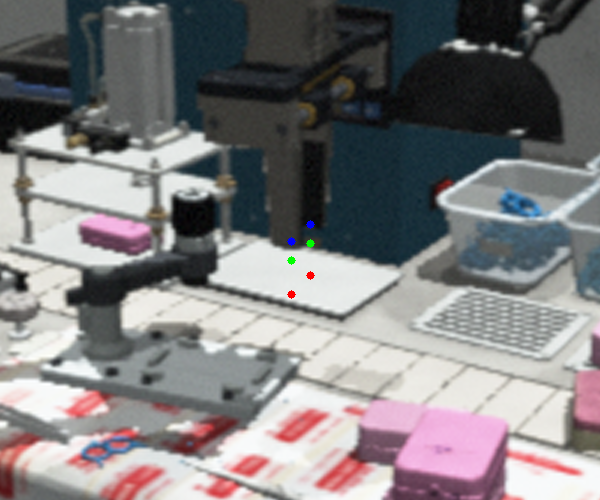

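View pics/tb.png

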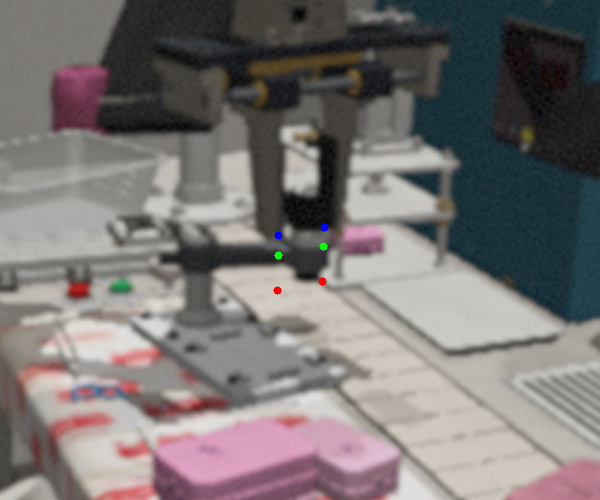

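Call:
servo_tool(
  steps=[
    [[-0.003,-0.03,0],[0,0,0.05],0.2],
    [[-0.003,-0.04,0],[0,0,0.05],0.2],
    [[-0.003,-0.034,-0.02],[0,0,0.04],0.2],
    [[-0.002,-0.01,-0.03],[0,0,0],0.2],
    [[0,0,-0.03],[0,0,0],0.2],
    [[0,0,-0.03],[0,0,0],0.2],
    [[0,0,-0.01],[0,0,0],0.2],
    [[0,0,0],[0,0,0],0.2],
  ],
)

```text
time: 7.5
position: [463.0, -445.5, 2.2]
tool_rot: [-0.0, 0.588, 0.809, 0.0]
wrist_force: [-0.2, 0.4, 0.5]
gripper_width: 73.5
```

Run:
```python
from h import *
s,w=wrist();a=get_image('scene');b=get_image('side');print(s['position'],s['wrist_force'],s['gripper_width'])
i=np.hstack([cv2.resize(a['img'][150:330,230:410],(400,400)),cv2.resize(b['img'][150:330,200:380],(400,400))])
cv2.imwrite('pics/ab5.png',i);save(w,'w5')
```

```text
[ 463.00416069 -445.52582611    2.21816068] [-0.18230293  0.36079432  0.51502389] 73.52195243158103
```

View pics/ab5.png

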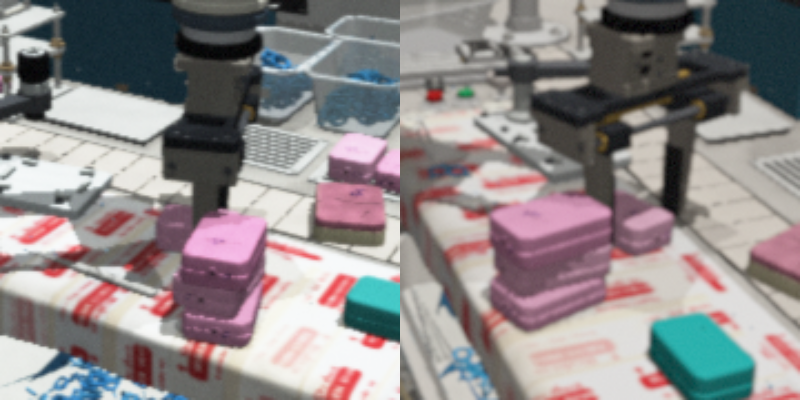

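View pics/w5.png

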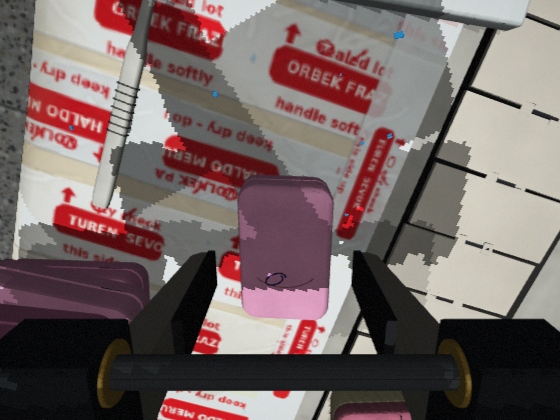

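Call:
servo_tool(
  steps=[
    [[0,0,-0.005],[0,0,0],0.2],
    [[0,0,-0.004],[0,0,0],0.2],
    [[0,0,0],[0,0,0],0.2],
    [[0,0,0],[0,0,0],0.6],
    [[0,0,0],[0,0,0],0.6],
    [[0,0,0],[0,0,0],0.6],
    [[0,0,0],[0,0,0],0.6],
    [[0,0,0],[0,0,0],0.6],
  ],
)

```text
time: 8.65
position: [463.2, -445.7, -6.5]
tool_rot: [0.0, 0.588, 0.809, -0.0]
wrist_force: [1.3, 0.5, 0.5]
gripper_width: 47.6
```

Call:
servo_tool(
  steps=[
    [[0,0,0.01],[0,0,0],0.6],
    [[0,0,0.02],[0,0,0],0.6],
    [[0,0,0.03],[0,0,0],0.6],
    [[0.002,0.02,0.04],[0,0,-0.04],0.6],
    [[0.003,0.035,0.01],[0,0,-0.05],0.6],
    [[0.003,0.035,0],[0,0,-0.05],0.6],
    [[0.002,0.02,0],[0,0,0],0.6],
    [[0,0,0],[0,0,0],0.6],
    [[0,0,0],[0,0,0],0.6],
  ],
)

```text
time: 9.78
position: [473.5, -336.4, 103.8]
tool_rot: [0.0, 0.643, 0.766, -0.0]
wrist_force: [0.2, 0.9, -0.7]
gripper_width: 47.6
```

Run:
```python
from h import *
s,w=wrist();print(s['position'],s['tool_rot'],s['wrist_force'],s['gripper_width'])
save(w,'w6');np.savez('w6.npz',e=w['extrinsics'],k=w['mtx'],t=w['T_tool_cam'])
cv2.imwrite('pics/w6a.png',cv2.resize(w['img'][0:200,200:400],None,fx=3.9,fy=3,interpolation=cv2.INTER_CUBIC))
```

```text
[ 473.50251499 -336.44383437  103.81462298] [ 4.39152557e-04  6.42668275e-01  7.66144425e-01 -1.24505653e-04] [ 0.24264951  0.89216136 -0.67709857] 47.586940502723756
```

View pics/w6.png

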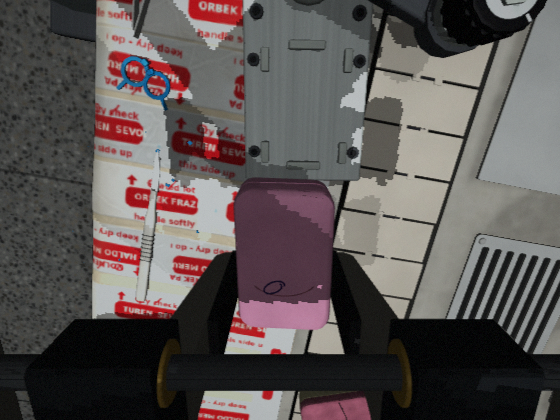

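View pics/w6a.png

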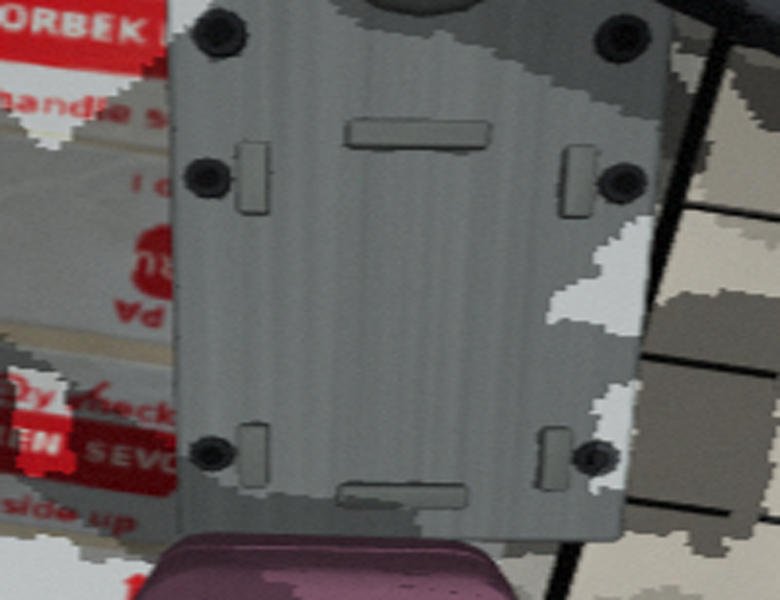

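Run:
```python
from h import *
d=np.load('w6.npz');w={'mtx':d['k'],'extrinsics':d['e']}
f=lambda p,z:atz(w,(p[1]/3,p[0]/3.9+200),z)[:2]
sd=[f(p,18) for p in((253,176),(580,180),(254,455),(555,458))]
e1=f((418,132),18);e2=f((402,494),18)
print(np.mean(sd,0),(e1+e2)/2,np.linalg.norm(e1-e2),[np.linalg.norm(sd[0]-sd[1]),np.linalg.norm(sd[2]-sd[3]),np.linalg.norm(sd[0]-sd[2])])
for v in(e1-e2,sd[0]-sd[2],sd[1]-sd[3]): print(np.degrees(np.arctan2(v[1],v[0])))
for v in(sd[1]-sd[0],sd[3]-sd[2]): print(np.degrees(np.arctan2(v[1],v[0]))+90)
wt={'mtx':d['k'],'extrinsics':np.linalg.inv(d['t'])}
for p in((240,188),(331,184),(238,327),(331,328)): print('tool',atz(wt,p[::-1],-34.5))
```

```text
[ 474.77025781 -252.78138616] [ 474.60109973 -252.65683608] 86.24128295349134 [np.float64(60.449145472194836), np.float64(60.001983813029895), np.float64(66.48843924053689)]
99.05522071260405
99.30516223118687
98.91926339149927
99.22108879316433
99.32263802265084
tool [ 48.24186311 -19.68510202 -34.5       ]
tool [ 50.09157006  20.75926749 -34.5       ]
tool [-23.82503451 -23.32858653 -34.5       ]
tool [-24.36864259  23.79223653 -34.5       ]
```

Call:
servo_tool(
  steps=[
    [[0.001,0.02,0],[0,0,-0.015],0.6],
    [[0.001,0.025,-0.01],[0,0,0],0.6],
    [[0.001,0.02,-0.02],[0,0,0],0.6],
    [[0,0.0064,-0.02],[0,0,0],0.6],
    [[0,0,-0.008],[0,0,0],0.6],
    [[0,0,0],[0,0,0],0.6],
  ],
)

```text
time: 10.58
position: [476.0, -264.9, 45.1]
tool_rot: [-0.0, 0.649, 0.761, -0.0]
wrist_force: [-0.0, 0.7, -1.2]
gripper_width: 47.6
```

Run:
```python
from h import *
for i in range(2):
  s,w=wrist();print(s['position'],s['tool_rot'],s['wrist_force'],s['gripper_width'])
save(w,'w7')
a=get_image('scene');b=get_image('side')
i=np.hstack([cv2.resize(a['img'][120:270,170:320],(400,400)),cv2.resize(b['img'][120:270,200:350],(400,400))])
cv2.imwrite('pics/ab7.png',i)
```

```text
[ 476.0481034  -264.90020221   45.14328074] [-3.31888485e-04  6.48885927e-01  7.60885619e-01 -1.37644980e-04] [-0.00656914  0.67829089 -1.22888799] 47.60812931214193
[ 476.39394741 -265.0727835    45.66808715] [ 1.14697035e-04  6.48925431e-01  7.60852003e-01 -3.39863356e-05] [ 0.96735507 -0.576683   -0.44027222] 47.873965679718204
```

View pics/w7.png

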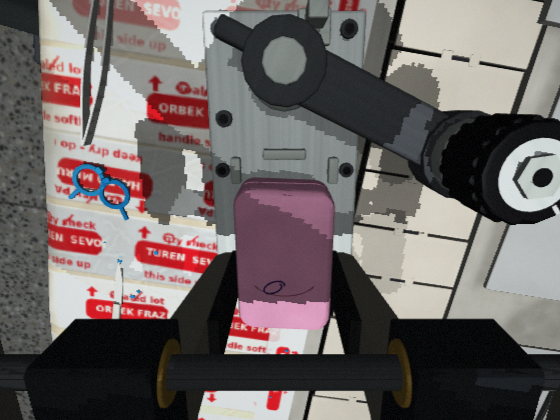

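View pics/ab7.png

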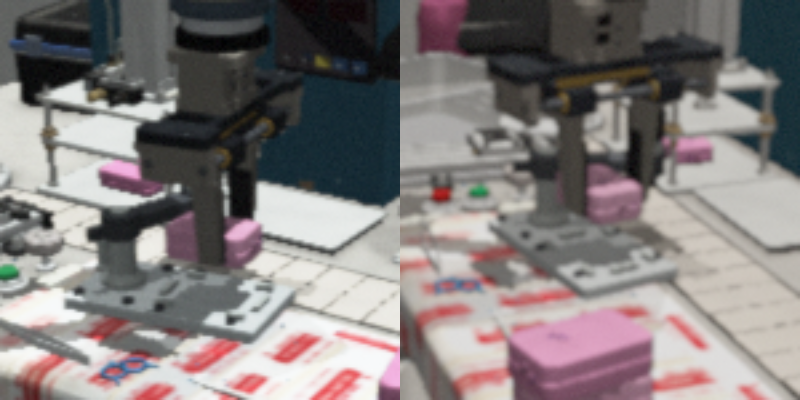

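Call:
servo_tool(
  steps=[
    [[0,0,-0.012],[0,0,0],0.6],
    [[0,0,-0.012],[0,0,0],0.6],
    [[0,0,-0.006],[0,0,0],0.6],
    [[0,0,-0.004],[0,0,0],0.6],
    [[0,0,0],[0,0,0],0.6],
  ],
)

```text
time: 11.4
position: [476.0, -264.1, 11.1]
tool_rot: [-0.0, 0.649, 0.761, -0.0]
wrist_force: [0.3, -0.7, -0.6]
gripper_width: 47.5
```

Call:
servo_tool(
  steps=[
    [[0,0,-0.003],[0,0,0],0.6],
    [[0,0,-0.0015],[0,0,0],0.6],
    [[0,0,0],[0,0,0],0.6],
  ],
)

```text
time: 11.78
position: [476.2, -264.2, 7.0]
tool_rot: [0.0, 0.649, 0.761, 0.0]
wrist_force: [-0.4, 0.0, -1.5]
gripper_width: 47.3
```

Run:
```python
from h import *
for i in range(2):
  s,w=wrist();print(s['position'],s['tool_rot'],s['wrist_force'],s['ft_torque'],s['gripper_width'])
save(w,'w8')
```

```text
[ 476.18478281 -264.21785771    6.98459028] [6.69988638e-06 6.48699468e-01 7.61044677e-01 3.23054062e-06] [-0.41668976  0.03307186 -1.54555289] [ 0.00105952 -0.09900246  0.00806076] 47.349302574199115
[ 476.18689459 -264.2176801     7.01863287] [ 4.92496705e-06  6.48692421e-01  7.61050684e-01 -1.44198359e-05] [ 0.69389331  0.16841223 -2.04401668] [-0.08857168 -0.09535649  0.03416254] 47.54376805020328
```

View pics/w8.png

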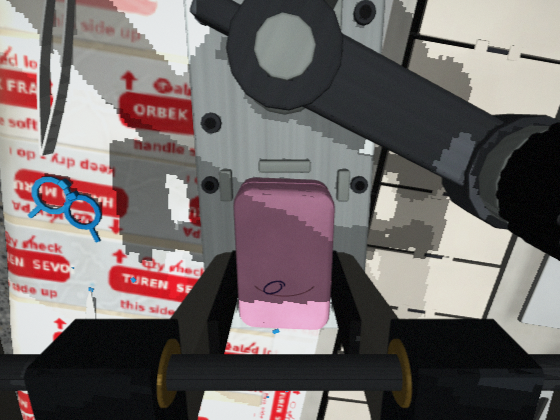

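Call:
servo_tool(
  steps=[
    [[0,-0.0005,-0.0015],[0,0,0],0.6],
    [[0,0,0],[0,0,0],0.6],
  ],
)

```text
time: 12.12
position: [476.3, -264.8, 5.5]
tool_rot: [0.0, 0.649, 0.761, 0.0]
wrist_force: [0.8, -0.1, -1.6]
gripper_width: 47.7
```

Call:
servo_tool(
  steps=[
    [[0,0,-0.001],[0,0,0],0.6],
    [[0,0,0],[0,0,0],0.6],
  ],
)

```text
time: 12.38
position: [476.3, -264.9, 5.5]
tool_rot: [0.0, 0.649, 0.761, 0.0]
wrist_force: [-2.4, 1.8, 13.3]
gripper_width: 47.5
```

Call:
servo_tool(
  steps=[
    [[0,0,0.001],[0,0,0],0.6],
    [[0,0,0],[0,0,0],0.3],
    [[0,0,0],[0,0,0],0.3],
    [[0,0,0.01],[0,0,0],0.3],
    [[0,0,0.025],[0,0,0],0.3],
    [[0,0,0.03],[0,0,0],0.3],
    [[0,0,0.03],[0,0,0],0.3],
    [[0,0,0.03],[0,0,0],0.3],
    [[0,0,0],[0,0,0],0.2],
  ],
)

```text
time: 13.5
position: [477.7, -265.6, 133.2]
tool_rot: [0.002, 0.649, 0.761, 0.0]
wrist_force: [0.2, 0.8, -0.1]
gripper_width: 72.0
```

Run:
```python
from h import *
s,w=wrist();print(s['time'],s['position'],s['joint_pos'],s['wrist_force'],s['ft_torque'],s['gripper_width'])
save(w,'w9');np.savez('w9.npz',e=w['extrinsics'],k=w['mtx'],t=w['T_tool_cam'])
```

```text
13.5 [ 477.70850942 -265.59153908  133.16164429] [-5.10160122e-01  3.06256520e-01  1.86888325e+00  1.26114331e-06
  9.61661968e-01 -6.69138562e-01] [ 0.22311477  0.80592082 -0.12556535] [-0.04054439 -0.09497214  0.00999644] 72.01525733695404
```

View pics/w9.png

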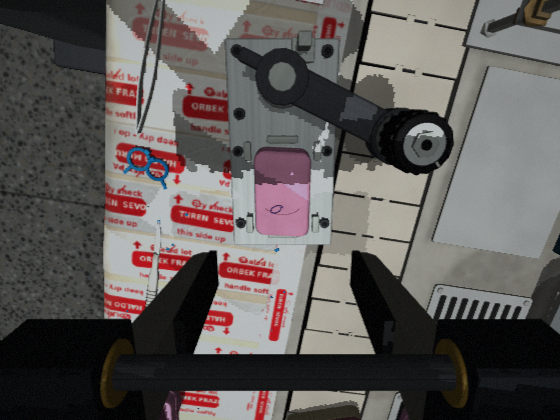

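Run:
```python
from h import *
d=np.load('w9.npz');w={'mtx':d['k'],'extrinsics':d['e']}
print('knob',atz(w,(144,427.5),120.5),'post',atz(w,(78.5,284),78))
im=cv2.imread('pics/w9.png')
cv2.imwrite('pics/w9a.png',cv2.resize(im[20:260,220:470],None,fx=3,fy=2.5,interpolation=cv2.INTER_CUBIC))
```

```text
knob [ 547.58515827 -190.82796924  120.5       ] post [ 461.93593472 -166.71302945   78.        ]
```

View pics/w9a.png

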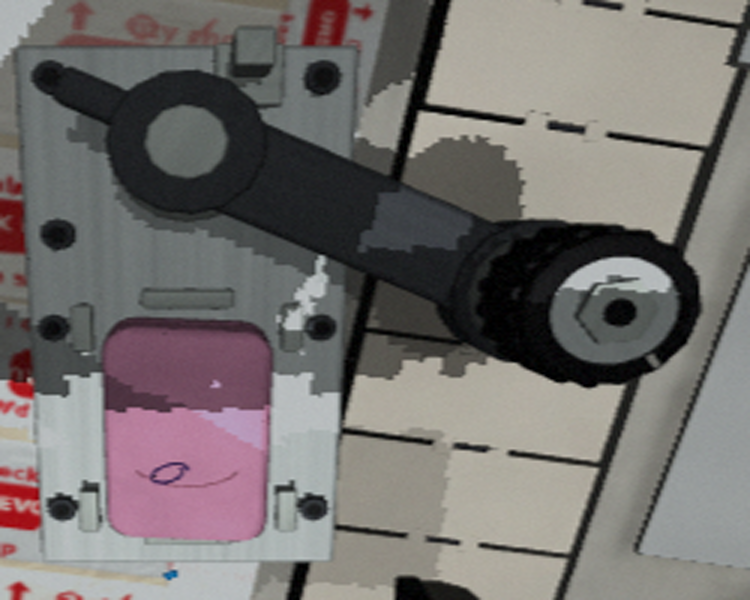

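Call:
servo_tool(
  steps=[
    [[0.007,0.0075,0.002],[0,0,0.17],0.2],
    [[0.007,0.0075,0],[0,0,0.17],0.2],
    [[0.007,0.0075,0],[0,0,0.17],0.2],
    [[0.007,0.0075,0],[0,0,0.17],0.2],
    [[0.007,0.0075,0],[0,0,0.17],0.2],
    [[0.007,0.0075,0],[0,0,0.17],0.2],
    [[0.007,0.0075,0],[0,0,0.17],0.2],
    [[0.007,0.0075,0],[0,0,0.17],0.2],
    [[0.007,0.0075,0],[0,0,0.17],0.2],
    [[0.006,0.007,0],[0,0,0.17],0.2],
  ],
)

```text
time: 14.8
position: [544.5, -189.6, 131.0]
tool_rot: [-0.001, -0.146, 0.989, 0.001]
wrist_force: [0.7, -0.8, 0.3]
gripper_width: 73.6
```

Call:
servo_tool(
  steps=[
    [[0,0,0],[0,0,0.17],0.2],
    [[0,0,0],[0,0,0.17],0.2],
    [[0,0,0],[0,0,0.16],0.2],
    [[0,0,0],[0,0,0],0.2],
  ],
)

```text
time: 15.3
position: [544.4, -189.9, 131.2]
tool_rot: [-0.001, -0.384, 0.924, 0.001]
wrist_force: [0.4, -0.2, -0.0]
gripper_width: 73.4
```

Run:
```python
from h import *
for i in range(2):
  s,w=wrist();print(s['time'],s['position'],s['tool_rot'],s['joint_pos'],s['wrist_force'],s['ft_torque'],s['gripper_width'])
save(w,'w10')
print(proj(w,[546,-191,120.5]))
a=get_image('scene');b=get_image('side')
i=np.hstack([cv2.resize(a['img'][100:250,170:320],(400,400)),cv2.resize(b['img'][100:250,200:350],(400,400))])
cv2.imwrite('pics/ab10.png',i)
```

```text
15.3 [ 544.39541957 -189.92265252  131.24599231] [-7.40325083e-04 -3.83500104e-01  9.23540292e-01  6.72181998e-04] [-3.38275328e-01  3.55328019e-01  1.80084913e+00  1.27818089e-05
  9.87415389e-01 -2.69624553e+00] [ 0.41376634 -0.24184196 -0.02009896] [ 0.14617052 -0.01663975 -0.03564843] 73.44782965343336
15.35 [ 544.53065546 -189.97440469  131.45409282] [-6.23634601e-04 -3.82364902e-01  9.24011017e-01  5.77007052e-04] [-3.38292786e-01  3.55122092e-01  1.80061366e+00  3.24387860e-05
  9.87555933e-01 -2.69381596e+00] [ 0.21745075 -0.05267553 -0.21965406] [ 0.04575226 -0.15002061 -0.02027751] 73.48435863970884
[281.24715772 249.98588745]
```

View pics/w10.png

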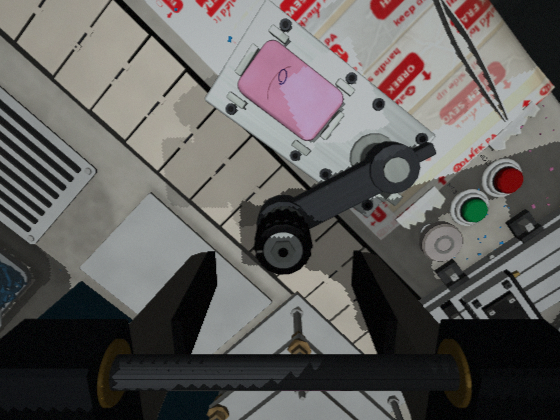

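View pics/ab10.png

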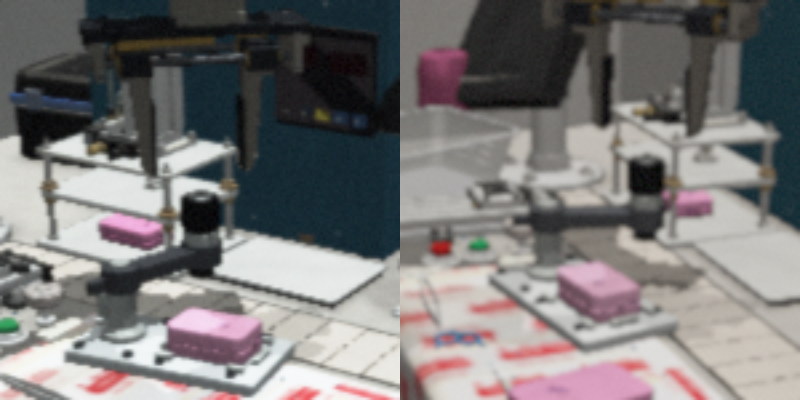

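Call:
servo_tool(
  steps=[
    [[0.0015,0.001,-0.012],[0,0,0],0.2],
    [[0,0,-0.015],[0,0,0],0.2],
    [[0,0,-0.015],[0,0,0],0.2],
    [[0,0,-0.01],[0,0,0],0.2],
    [[0,0,0],[0,0,0],0.3],
  ],
)

```text
time: 16.12
position: [546.0, -189.0, 79.3]
tool_rot: [-0.001, -0.384, 0.923, 0.001]
wrist_force: [0.6, -0.2, 0.1]
gripper_width: 66.0
```

Run:
```python
from h import *
s,w=wrist();print(s['time'],s['position'],s['wrist_force'],s['ft_torque'],s['gripper_width'])
save(w,'w11')
a=get_image('scene');b=get_image('side')
i=np.hstack([cv2.resize(a['img'][100:250,170:320],(400,400)),cv2.resize(b['img'][100:250,200:350],(400,400))])
cv2.imwrite('pics/ab11.png',i)
```

```text
16.125 [ 545.96394943 -188.97092685   79.29424012] [ 0.55123663 -0.17151112  0.08848887] [ 0.12915363 -0.07842684 -0.03515327] 65.98119792114284
```

View pics/w11.png

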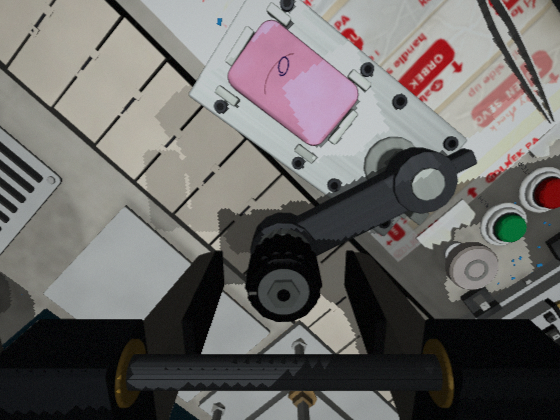

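View pics/ab11.png

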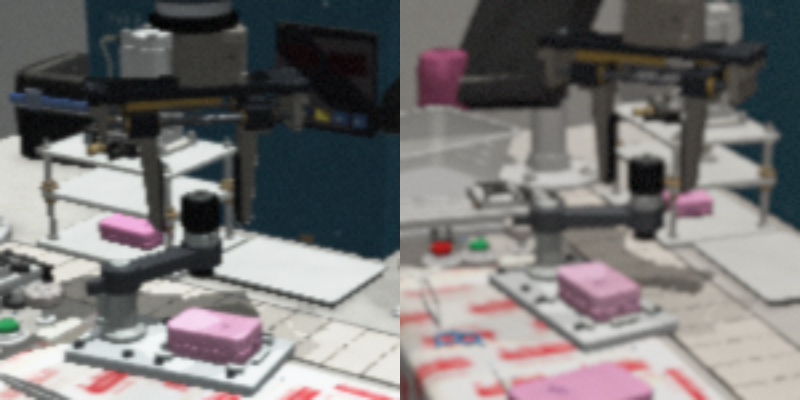

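Call:
servo_tool(
  steps=[
    [[0.001,0.001,0],[0,0,0],0.4],
    [[0,0,0],[0,0,0],0.7],
    [[0,0,0],[0,0,0],0.7],
    [[0,0,0],[0,0,0],0.7],
    [[0,0,0],[0,0,0],0.7],
  ],
)

```text
time: 16.9
position: [547.6, -188.2, 80.6]
tool_rot: [-0.0, -0.384, 0.923, 0.0]
wrist_force: [-1.9, 1.3, 3.3]
gripper_width: 33.8
```

Run:
```python
from h import *
s,w=wrist();print(s['time'],s['position'],s['wrist_force'],s['ft_torque'],s['gripper_width'])
save(w,'w12')
P=np.array([460.9,-166.0]);k=s['position'][:2];print(np.linalg.norm(k-P),np.arctan2(*(k-P)[::-1]),np.radians(99.15-180))
```

```text
16.9 [ 547.60350157 -188.15555922   80.63023704] [-1.89597252  1.32153631  3.3440354 ] [ 0.24355834  0.11175161 -0.02411124] 33.80211498240208
89.48947417870842 -0.25017886988738364 -1.4110987002374153
```

View pics/w12.png

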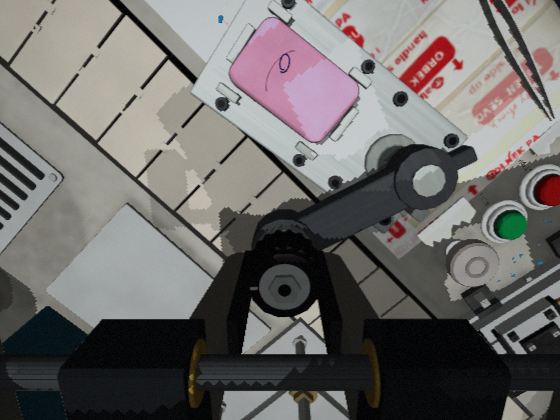

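Call:
servo_tool(
  steps=[
    [[-0.0031,-0.0097,0],[0,0,-0.116],0.7],
    [[-0.0042,-0.0093,0],[0,0,-0.116],0.7],
    [[-0.0052,-0.0088,0],[0,0,-0.116],0.7],
    [[-0.0062,-0.0081,0],[0,0,-0.116],0.7],
    [[-0.0071,-0.0073,0],[0,0,-0.116],0.7],
    [[-0.0079,-0.0065,0],[0,0,-0.116],0.7],
    [[-0.0085,-0.0054,0],[0,0,-0.116],0.7],
    [[-0.0093,-0.0045,0],[0,0,-0.116],0.7],
    [[0,0,0],[0,0,0],0.7],
  ],
)

```text
time: 18.08
position: [495.8, -248.3, 80.7]
tool_rot: [-0.0, 0.07, 0.998, -0.0]
wrist_force: [-1.6, -2.1, 1.8]
gripper_width: 33.7
```

Run:
```python
from h import *
s,w=wrist();print(s['time'],s['position'],s['wrist_force'],s['ft_torque'],s['gripper_width'],s['joint_pos'][5])
save(w,'w13')
P=np.array([460.9,-166.0]);k=s['position'][:2];print(np.linalg.norm(k-P),np.arctan2(*(k-P)[::-1]),np.radians(99.15-180))
```

```text
18.075 [ 495.8073999  -248.30459659   80.65021701] [-1.64823599 -2.14149276  1.83342466] [-0.23788002  0.18385651  0.11116845] 33.72624810138078 -1.8976245660092186
89.40119231291771 -1.1696674279406907 -1.4110987002374153
```

View pics/w13.png

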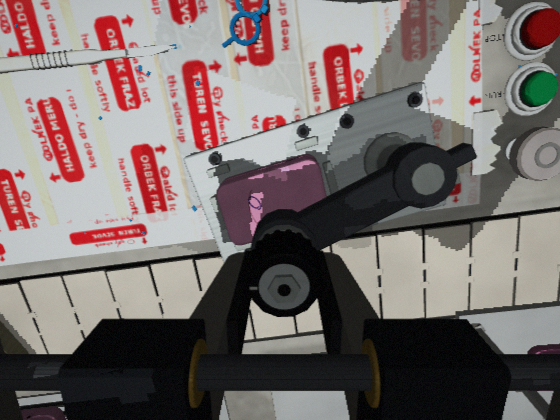

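Call:
servo_tool(
  steps=[
    [[-0.0049,-0.0019,0],[0,0,-0.06],0.7],
    [[-0.0049,-0.0016,0],[0,0,-0.06],0.7],
    [[-0.005,-0.0013,0],[0,0,-0.06],0.7],
    [[-0.003,-0.0006,0],[0,0,-0.035],0.7],
    [[0,0,0],[0,0,0],0.7],
  ],
)

```text
time: 18.75
position: [478.7, -253.5, 80.6]
tool_rot: [0.0, 0.176, 0.984, -0.0]
wrist_force: [-0.0, -2.2, 2.4]
gripper_width: 33.7
```

```bash
cat > o.py <<'E'
from h import *
s=status.observe();q=s['tool_rot']
P=np.array([460.9,-166.0]);k=s['position'][:2]
print(round(s['time'],2),s['position'].round(1),'F',s['wrist_force'].round(1),'T',s['ft_torque'].round(3),'w',round(s['gripper_width'],1),'j6',round(s['joint_pos'][5],3),'th',round(np.arctan2(*(k-P)[::-1]),3),'yaw',round(2*np.arctan2(q[2],q[1])%6.2832,3))
E
python3 o.py
```

```text
18.75 [ 478.7 -253.5   80.6] F [-0.  -2.2  2.4] T [-0.633 -0.069  0.144] w 33.7 j6 -1.707 th -1.37 yaw 2.788
```

Call:
servo_tool(
  steps=[
    [[-0.0015,-0.0003,0],[0,0,-0.015],0.7],
    [[0,0,0],[0,0,0],0.7],
  ],
)

```text
time: 19.0
position: [477.8, -253.7, 80.7]
tool_rot: [0.001, 0.184, 0.983, -0.0]
wrist_force: [3.5, -2.4, -0.3]
gripper_width: 33.7
```

```bash
python3 o.py
```

```text
19.0 [ 477.8 -253.7   80.7] F [ 3.5 -2.4 -0.3] T [-0.46  -0.79   0.167] w 33.7 j6 -1.693 th -1.381 yaw 2.772
```

Call:
servo_tool(
  steps=[
    [[-0.001,-0.0002,0],[0,0,-0.01],0.7],
    [[0,0,0],[0,0,0],0.7],
  ],
)

```text
time: 19.25
position: [477.6, -253.9, 80.7]
tool_rot: [0.002, 0.189, 0.982, 0.0]
wrist_force: [7.0, -1.0, -1.5]
gripper_width: 33.6
```

```bash
python3 o.py
```

```text
19.25 [ 477.6 -253.9   80.7] F [ 7.  -1.  -1.5] T [-0.227 -1.467  0.101] w 33.6 j6 -1.684 th -1.383 yaw 2.762
```

Call:
servo_tool(
  steps=[
    [[0,0,0],[0,0,0],0.5],
    [[0,0,0],[0,0,0],0.5],
    [[-0.001,0,0],[0,0,0],0.5],
    [[0,0,0],[0,0,0],0.5],
  ],
)

```text
time: 19.75
position: [474.5, -253.5, 80.4]
tool_rot: [-0.0, 0.189, 0.982, 0.0]
wrist_force: [0.2, -0.1, 0.4]
gripper_width: 45.8
```

```bash
python3 o.py
python3 - <<'E'
from h import *
s,w=wrist();print(s['position'],s['wrist_force'])
save(w,'w14');np.savez('w14.npz',e=w['extrinsics'],k=w['mtx'],t=w['T_tool_cam'])
cv2.imwrite('pics/w14a.png',cv2.resize(w['img'][140:340,180:440],None,fx=3,fy=3,interpolation=cv2.INTER_CUBIC))
print(proj(w,[474.7,-252.7,120.5]), proj(w,list(s['position'][:2])+[120.5]),proj(w,[460.9,-166,78]))
E
```

```text
19.75 [ 474.5 -253.5   80.4] F [ 0.2 -0.1  0.4] T [ 0.014 -0.141  0.029] w 45.8 j6 -1.685 th -1.417 yaw 2.762
[ 474.4843608  -253.54295373   80.3641615 ] [ 0.1874302  -0.0679559   0.39347646]
[286.62150138 291.29892336] [284.7886809  291.51038513] [423.21157748 179.2760179 ]
```

View pics/w14a.png

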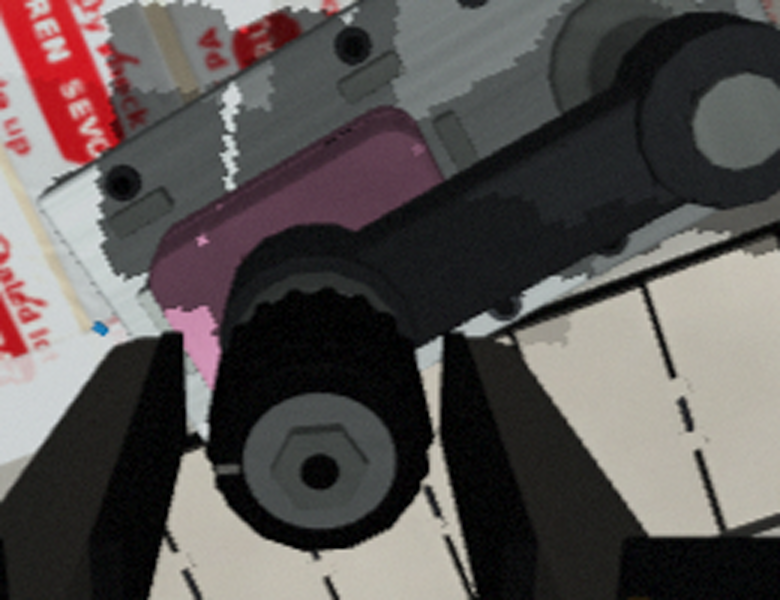

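Call:
servo_tool(
  steps=[
    [[0.001,0,0],[0,0,0],0.6],
    [[0,0,0],[0,0,0],0.7],
    [[0,0,0],[0,0,0],0.7],
    [[0,0,0],[0,0,0],0.7],
  ],
)

```text
time: 20.3
position: [476.1, -253.4, 80.5]
tool_rot: [0.0, 0.189, 0.982, 0.0]
wrist_force: [1.6, 4.8, 1.6]
gripper_width: 33.8
```

```bash
python3 o.py
```

```text
20.3 [ 476.1 -253.4   80.5] F [1.6 4.8 1.6] T [ 0.743 -0.506 -0.024] w 33.8 j6 -1.684 th -1.399 yaw 2.762
```

Call:
servo_tool(
  steps=[
    [[0,0,0],[0,0,-0.1],0.7],
    [[0,0,0],[0,0,-0.1],0.7],
  ],
)

```text
time: 20.55
position: [476.0, -253.7, 80.5]
tool_rot: [0.0, 0.287, 0.958, -0.0]
wrist_force: [1.1, 2.7, -0.0]
gripper_width: 33.8
```

```bash
python3 o.py
```

```text
20.55 [ 476.  -253.7   80.5] F [ 1.1  2.7 -0. ] T [ 0.426 -0.36   0.237] w 33.8 j6 -1.481 th -1.4 yaw 2.559
```

Call:
servo_tool(
  steps=[
    [[0,0,0],[0,0,-0.1],0.7],
    [[0,0,0],[0,0,-0.1],0.7],
  ],
)

```text
time: 20.8
position: [475.8, -253.9, 80.5]
tool_rot: [-0.0, 0.381, 0.924, -0.0]
wrist_force: [0.2, 1.1, 1.8]
gripper_width: 33.7
```

```bash
python3 o.py
```

```text
20.8 [ 475.8 -253.9   80.5] F [0.2 1.1 1.8] T [ 0.189 -0.121  0.159] w 33.7 j6 -1.281 th -1.403 yaw 2.359
```

Call:
servo_tool(
  steps=[
    [[0,0,0],[0,0,-0.1],0.7],
    [[0,0,0],[0,0,-0.1],0.7],
  ],
)

```text
time: 21.05
position: [475.6, -254.1, 80.5]
tool_rot: [-0.0, 0.472, 0.882, -0.0]
wrist_force: [-1.3, -0.4, 1.6]
gripper_width: 33.9
```

```bash
python3 o.py
```

```text
21.05 [ 475.6 -254.1   80.5] F [-1.3 -0.4  1.6] T [0.03  0.039 0.19 ] w 33.9 j6 -1.081 th -1.406 yaw 2.159
```

Call:
servo_tool(
  steps=[
    [[0,0,0],[0,0,-0.1],0.7],
    [[0,0,0],[0,0,-0.1],0.7],
  ],
)

```text
time: 21.3
position: [475.3, -254.2, 80.5]
tool_rot: [-0.0, 0.557, 0.83, -0.001]
wrist_force: [-1.4, -1.1, 1.3]
gripper_width: 33.9
```

```bash
python3 o.py
```

```text
21.3 [ 475.3 -254.2   80.5] F [-1.4 -1.1  1.3] T [-0.158  0.332  0.157] w 33.9 j6 -0.881 th -1.409 yaw 1.959
```

Call:
servo_tool(
  steps=[
    [[0,0,0],[0,0,-0.1],0.7],
    [[0,0,0],[0,0,-0.1],0.7],
  ],
)

```text
time: 21.55
position: [475.0, -254.2, 80.5]
tool_rot: [-0.0, 0.637, 0.771, -0.001]
wrist_force: [-2.1, 0.2, 3.0]
gripper_width: 34.0
```

```bash
python3 o.py
```

```text
21.55 [ 475.  -254.2   80.5] F [-2.1  0.2  3. ] T [-0.305  0.511  0.235] w 34.0 j6 -0.681 th -1.412 yaw 1.759
```

Call:
servo_tool(
  steps=[
    [[-0.0004,0,0],[0,0,-0.1],0.7],
    [[-0.0003,0,0],[0,0,-0.1],0.7],
  ],
)

```text
time: 21.8
position: [474.6, -254.3, 80.5]
tool_rot: [-0.0, 0.711, 0.703, -0.001]
wrist_force: [-1.3, -0.6, 1.9]
gripper_width: 33.6
```

```bash
python3 o.py
```

```text
21.8 [ 474.6 -254.3   80.5] F [-1.3 -0.6  1.9] T [-0.168  0.259  0.245] w 33.6 j6 -0.481 th -1.417 yaw 1.559
```

Call:
servo_tool(
  steps=[
    [[-0.0002,0,0],[0,0,-0.1],0.7],
    [[-0.0002,0,0],[0,0,-0.1],0.7],
  ],
)

```text
time: 22.05
position: [474.2, -254.3, 80.5]
tool_rot: [-0.0, 0.778, 0.629, -0.001]
wrist_force: [-1.2, -1.0, 3.4]
gripper_width: 33.9
```

```bash
python3 o.py
```

```text
22.05 [ 474.2 -254.3   80.5] F [-1.2 -1.   3.4] T [-0.119  0.226  0.239] w 33.9 j6 -0.282 th -1.421 yaw 1.359
```

Call:
servo_tool(
  steps=[
    [[-0.0002,0,0],[0,0,-0.1],0.7],
    [[-0.0002,0,0],[0,0,-0.1],0.7],
  ],
)

```text
time: 22.3
position: [473.8, -254.2, 80.5]
tool_rot: [-0.0, 0.837, 0.548, -0.001]
wrist_force: [-1.4, -0.1, 2.2]
gripper_width: 34.1
```

```bash
python3 o.py
```

```text
22.3 [ 473.8 -254.2   80.5] F [-1.4 -0.1  2.2] T [-0.025  0.241  0.175] w 34.1 j6 -0.082 th -1.426 yaw 1.159
```

Call:
servo_tool(
  steps=[
    [[-0.0002,0,0],[0,0,-0.1],0.7],
    [[-0.0002,0,0],[0,0,-0.1],0.7],
  ],
)

```text
time: 22.55
position: [473.5, -254.0, 80.5]
tool_rot: [0.0, 0.887, 0.461, -0.001]
wrist_force: [-0.3, 0.4, 2.1]
gripper_width: 34.1
```

```bash
python3 o.py
```

```text
22.55 [ 473.5 -254.    80.5] F [-0.3  0.4  2.1] T [0.191 0.219 0.24 ] w 34.1 j6 0.118 th -1.429 yaw 0.959
```

Call:
servo_tool(
  steps=[
    [[-0.0002,0,0],[0,0,-0.1],0.7],
    [[-0.0001,0,0],[0,0,-0.1],0.7],
  ],
)

```text
time: 22.8
position: [473.2, -253.8, 80.5]
tool_rot: [-0.0, 0.929, 0.37, -0.0]
wrist_force: [-0.3, 1.5, 2.3]
gripper_width: 33.6
```

```bash
python3 o.py
```

```text
22.8 [ 473.2 -253.8   80.5] F [-0.3  1.5  2.3] T [0.447 0.138 0.194] w 33.6 j6 0.317 th -1.431 yaw 0.759
```

Call:
servo_tool(
  steps=[
    [[-0.0001,0,0],[0,0,-0.1],0.7],
    [[-0.0001,0,0],[0,0,-0.1],0.7],
  ],
)

```text
time: 23.05
position: [473.0, -253.6, 80.6]
tool_rot: [-0.0, 0.961, 0.276, -0.0]
wrist_force: [-0.9, 3.3, 4.9]
gripper_width: 33.8
```

```bash
python3 o.py; python3 -c "
from h import *
s,w=wrist();save(w,'w15');b=get_image('side');a=get_image('scene')
i=np.hstack([cv2.resize(a['img'][120:260,180:320],(400,400),interpolation=2),cv2.resize(b['img'][120:260,210:350],(400,400),interpolation=2)])
cv2.imwrite('pics/ab15.png',i)"
```

```text
23.05 [ 473.  -253.6   80.6] F [-0.9  3.3  4.9] T [0.671 0.112 0.338] w 33.8 j6 0.517 th -1.433 yaw 0.559
```

View pics/w15.png

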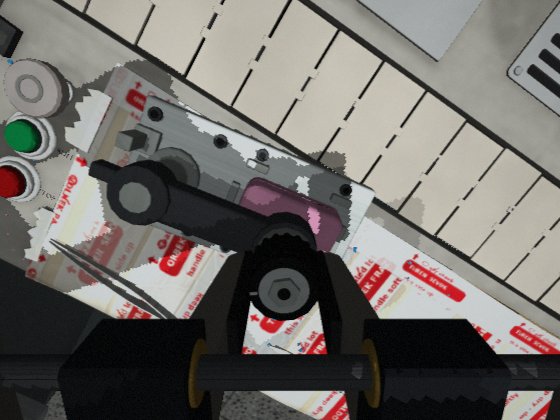

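View pics/ab15.png

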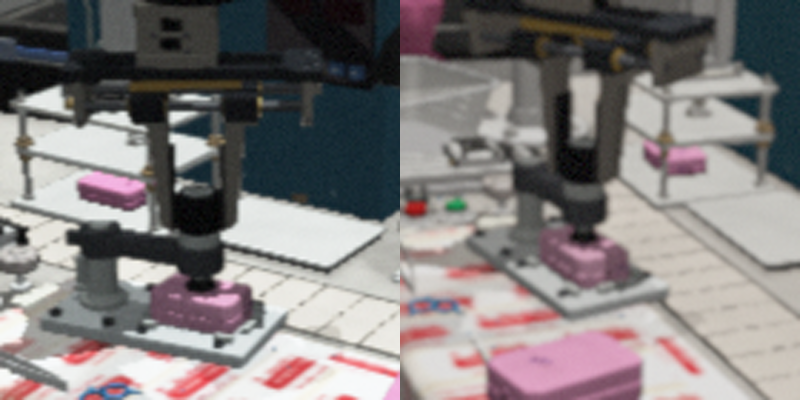

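Call:
servo_tool(
  steps=[
    [[0,0.0003,0],[0,0,-0.1],0.7],
  ],
)

```text
time: 23.32
position: [473.0, -253.4, 80.6]
tool_rot: [-0.0, 0.973, 0.229, -0.0]
wrist_force: [-2.0, 2.7, 6.1]
gripper_width: 33.4
```

```bash
python3 o.py
```

```text
23.32 [ 473.  -253.4   80.6] F [-2.   2.7  6.1] T [0.566 0.428 0.335] w 33.4 j6 0.614 th -1.433 yaw 0.463
```

Call:
servo_tool(
  steps=[
    [[0,0.0003,0],[0,0,-0.1],0.7],
  ],
)

```text
time: 23.45
position: [473.0, -253.1, 80.6]
tool_rot: [-0.0, 0.984, 0.18, -0.0]
wrist_force: [-1.6, 1.6, 4.8]
gripper_width: 33.9
```

```bash
python3 o.py
```

```text
23.45 [ 473.  -253.1   80.6] F [-1.6  1.6  4.8] T [0.459 0.482 0.365] w 33.9 j6 0.716 th -1.433 yaw 0.362
```

Call:
servo_tool(
  steps=[
    [[0,0.0003,0],[0,0,-0.1],0.7],
  ],
)

```text
time: 23.58
position: [472.9, -252.9, 80.6]
tool_rot: [0.0, 0.991, 0.131, -0.001]
wrist_force: [-2.6, 1.7, 5.9]
gripper_width: 33.8
```

```bash
python3 o.py
```

```text
23.57 [ 472.9 -252.9   80.6] F [-2.6  1.7  5.9] T [0.386 0.485 0.39 ] w 33.8 j6 0.816 th -1.433 yaw 0.262
```

Call:
servo_tool(
  steps=[
    [[-0.0003,0.0002,0],[0,0,-0.08],0.7],
  ],
)

```text
time: 23.7
position: [472.9, -252.8, 80.7]
tool_rot: [0.0, 0.996, 0.091, -0.0]
wrist_force: [-1.8, 2.5, 5.7]
gripper_width: 33.6
```

```bash
python3 o.py
```

```text
23.7 [ 472.9 -252.8   80.7] F [-1.8  2.5  5.7] T [0.507 0.299 0.356] w 33.6 j6 0.896 th -1.434 yaw 0.182
```

Call:
servo_tool(
  steps=[
    [[-0.0002,0,0],[0,0,-0.08],0.7],
  ],
)

```text
time: 23.82
position: [472.8, -252.7, 80.7]
tool_rot: [0.0, 0.999, 0.051, -0.0]
wrist_force: [-0.1, 2.8, 5.7]
gripper_width: 33.7
```

```bash
python3 o.py
```

```text
23.82 [ 472.8 -252.7   80.7] F [-0.1  2.8  5.7] T [0.714 0.197 0.445] w 33.7 j6 0.975 th -1.434 yaw 0.102
```

Call:
servo_tool(
  steps=[
    [[-0.0002,0,0],[0,0,-0.08],0.7],
  ],
)

```text
time: 23.95
position: [472.8, -252.6, 80.7]
tool_rot: [0.0, 1.0, 0.011, -0.0]
wrist_force: [-0.4, 4.6, 5.6]
gripper_width: 34.0
```

```bash
python3 o.py
```

```text
23.95 [ 472.8 -252.6   80.7] F [-0.4  4.6  5.6] T [0.876 0.045 0.438] w 34.0 j6 1.055 th -1.435 yaw 0.022
```

Call:
servo_tool(
  steps=[
    [[0,0.0003,0],[0,0,-0.08],0.7],
  ],
)

```text
time: 24.08
position: [472.8, -252.4, 80.8]
tool_rot: [0.0, 1.0, -0.029, 0.0]
wrist_force: [-0.3, 2.4, 4.6]
gripper_width: 33.8
```

```bash
python3 o.py
```

```text
24.07 [ 472.8 -252.4   80.8] F [-0.3  2.4  4.6] T [0.537 0.18  0.398] w 33.8 j6 1.136 th -1.434 yaw 6.226
```

Call:
servo_tool(
  steps=[
    [[0,0.0003,0],[0,0,-0.08],0.7],
  ],
)

```text
time: 24.2
position: [472.8, -252.2, 80.8]
tool_rot: [0.0, 0.998, -0.069, 0.0]
wrist_force: [-1.5, 1.3, 5.5]
gripper_width: 33.9
```

```bash
python3 o.py
```

```text
24.2 [ 472.8 -252.2   80.8] F [-1.5  1.3  5.5] T [0.451 0.223 0.016] w 33.9 j6 1.216 th -1.433 yaw 6.145
```

```bash
python3 -c "
from h import *
for i in range(3):
    get_image('side');s=status.observe();print(s['time'],s['ft_torque'],s['wrist_force'])"
```

```text
24.25 [ 0.48696535  0.1225281  -0.00102959] [-0.49343151  0.78464352  5.26410916]
24.3 [ 0.17783462  0.484692   -0.04525743] [-2.73287557  0.31814882  3.06311539]
24.35 [ 0.55402977 -0.22780632 -0.18526924] [1.57500181 2.24781569 3.55014817]
```

Call:
servo_tool(
  steps=[
    [[0,0.0001,0],[0,0,-0.05],0.7],
  ],
)

```text
time: 24.48
position: [472.8, -252.2, 80.6]
tool_rot: [0.0, 0.996, -0.093, 0.0]
wrist_force: [-0.2, 1.5, 3.9]
gripper_width: 34.2
```

```bash
python3 o.py
```

```text
24.48 [ 472.8 -252.2   80.6] F [-0.2  1.5  3.9] T [0.421 0.099 0.297] w 34.2 j6 1.264 th -1.433 yaw 6.098
```

Call:
servo_tool(
  steps=[
    [[0,0.0001,0],[0,0,-0.05],0.7],
  ],
)

```text
time: 24.6
position: [472.9, -252.1, 80.6]
tool_rot: [0.0, 0.993, -0.118, 0.0]
wrist_force: [-0.3, 0.5, 4.7]
gripper_width: 33.8
```

```bash
python3 o.py
```

```text
24.6 [ 472.9 -252.1   80.6] F [-0.3  0.5  4.7] T [0.42  0.139 0.373] w 33.8 j6 1.315 th -1.433 yaw 6.047
```

```bash
python3 -c "
from h import *
s,w=wrist();print(s['time'],s['ft_torque']);save(w,'w16')
a=cv2.imread('pics/w12.png');b=cv2.imread('pics/w15.png');d=cv2.imread('pics/w14.png')
f=lambda i:cv2.resize(i[210:340,220:350],(390,390),interpolation=2)
cv2.imwrite('pics/k.png',np.hstack([f(b),f(w['img'])]))
s=status.observe();print(s['time'],s['ft_torque'])"
```

```text
24.6 [0.41997753 0.13915379 0.37299122]
24.65 [0.33979742 0.13461597 0.2987504 ]
```

View pics/k.png

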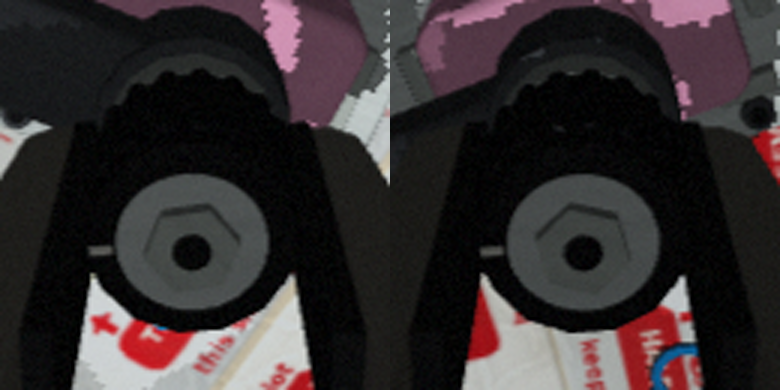

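Call:
servo_tool(
  steps=[
    [[0,0,0],[0,0,-0.07],0.7],
  ],
)

```text
time: 24.78
position: [472.9, -252.0, 80.7]
tool_rot: [0.0, 0.988, -0.152, 0.0]
wrist_force: [-0.8, 2.9, 4.2]
gripper_width: 33.5
```

```bash
python3 o.py
```

```text
24.77 [ 472.9 -252.    80.7] F [-0.8  2.9  4.2] T [0.557 0.045 0.315] w 33.5 j6 1.385 th -1.432 yaw 5.977
```

Call:
servo_tool(
  steps=[
    [[0,0,0],[0,0,-0.07],0.7],
  ],
)

```text
time: 24.9
position: [472.9, -251.9, 80.7]
tool_rot: [0.0, 0.982, -0.187, 0.0]
wrist_force: [0.2, 2.3, 4.6]
gripper_width: 33.9
```

```bash
python3 o.py
```

```text
24.9 [ 472.9 -251.9   80.7] F [0.2 2.3 4.6] T [0.631 0.029 0.373] w 33.9 j6 1.455 th -1.432 yaw 5.907
```

Call:
servo_tool(
  steps=[
    [[0,0,0],[0,0,-0.07],0.7],
  ],
)

```text
time: 25.02
position: [473.0, -251.8, 80.7]
tool_rot: [-0.0, 0.975, -0.222, 0.0]
wrist_force: [-0.7, 2.8, 6.0]
gripper_width: 33.9
```

```bash
python3 o.py
```

```text
25.02 [ 473.  -251.8   80.7] F [-0.7  2.8  6. ] T [0.757 0.003 0.418] w 33.9 j6 1.525 th -1.431 yaw 5.836
```

Call:
servo_tool(
  steps=[
    [[0,0.0001,0],[0,0,-0.07],0.7],
  ],
)

```text
time: 25.15
position: [473.0, -251.7, 80.7]
tool_rot: [-0.0, 0.967, -0.255, 0.0]
wrist_force: [-0.3, 3.3, 6.1]
gripper_width: 33.6
```

```bash
python3 o.py
```

```text
25.15 [ 473.  -251.7   80.7] F [-0.3  3.3  6.1] T [ 0.726 -0.041  0.473] w 33.6 j6 1.595 th -1.43 yaw 5.767
```

Call:
servo_tool(
  steps=[
    [[0,0.0001,0],[0,0,-0.07],0.7],
  ],
)

```text
time: 25.28
position: [473.1, -251.6, 80.7]
tool_rot: [-0.0, 0.957, -0.289, 0.0]
wrist_force: [-0.2, 3.8, 5.5]
gripper_width: 33.5
```

```bash
python3 o.py
```

```text
25.27 [ 473.1 -251.6   80.7] F [-0.2  3.8  5.5] T [ 0.792 -0.081  0.444] w 33.5 j6 1.666 th -1.429 yaw 5.697
```

Call:
servo_tool(
  steps=[
    [[0,0.0002,0],[0,0,-0.07],0.7],
  ],
)

```text
time: 25.4
position: [473.1, -251.4, 80.7]
tool_rot: [-0.0, 0.947, -0.322, 0.0]
wrist_force: [-0.3, 3.6, 4.5]
gripper_width: 33.8
```

```bash
python3 o.py
```

```text
25.4 [ 473.1 -251.4   80.7] F [-0.3  3.6  4.5] T [ 0.685 -0.078  0.382] w 33.8 j6 1.736 th -1.429 yaw 5.627
```

Call:
servo_tool(
  steps=[
    [[0,0.0002,0],[0,0,-0.07],0.7],
  ],
)

```text
time: 25.52
position: [473.2, -251.3, 80.8]
tool_rot: [0.0, 0.935, -0.355, 0.0]
wrist_force: [0.3, 2.4, 5.0]
gripper_width: 34.1
```

```bash
python3 o.py
```

```text
25.52 [ 473.2 -251.3   80.8] F [0.3 2.4 5. ] T [ 0.524 -0.077  0.204] w 34.1 j6 1.806 th -1.427 yaw 5.556
```

Call:
servo_tool(
  steps=[
    [[0,0.0001,0],[0,0,-0.05],0.7],
  ],
)

```text
time: 25.65
position: [473.3, -251.2, 80.7]
tool_rot: [-0.0, 0.925, -0.379, 0.0]
wrist_force: [0.1, 2.4, 6.0]
gripper_width: 33.7
```

```bash
python3 o.py
```

```text
25.65 [ 473.3 -251.2   80.7] F [0.1 2.4 6. ] T [ 0.582 -0.188  0.039] w 33.7 j6 1.857 th -1.427 yaw 5.506
```

Call:
servo_tool(
  steps=[
    [[0,0,0],[0,0,0],0.4],
    [[0,0,0],[0,0,0],0.3],
    [[0,0,0],[0,0,0],0.3],
    [[0,0,0.015],[0,0,0],0.3],
    [[0,0,0.03],[0,0,0],0.3],
    [[0,0,0.04],[0,0,0],0.3],
    [[0,0,0.04],[0,0,0],0.3],
    [[0,0,0],[0,0,0],0.3],
  ],
)

```text
time: 26.65
position: [474.8, -252.2, 209.6]
tool_rot: [0.0, 0.925, -0.379, 0.003]
wrist_force: [0.3, -0.4, 0.6]
gripper_width: 64.2
```

```bash
python3 o.py
python3 - <<'E'
from h import *
s,w=wrist();save(w,'w17');a=get_image('scene');b=get_image('side')
i=np.hstack([cv2.resize(a['img'][120:320,160:360],(400,400),interpolation=2),cv2.resize(b['img'][120:320,190:390],(400,400),interpolation=2)])
cv2.imwrite('pics/ab17.png',i)
print(proj(w,[474.7,-252.7,120.5]))
E
```

```text
26.65 [ 474.8 -252.2  209.6] F [ 0.3 -0.4  0.6] T [0.146 0.016 0.05 ] w 64.2 j6 1.858 th -1.411 yaw 5.505
[284.0029332  212.21055793]
```

View pics/w17.png

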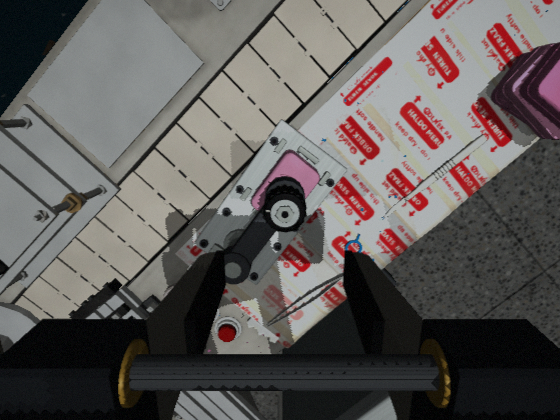

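View pics/ab17.png

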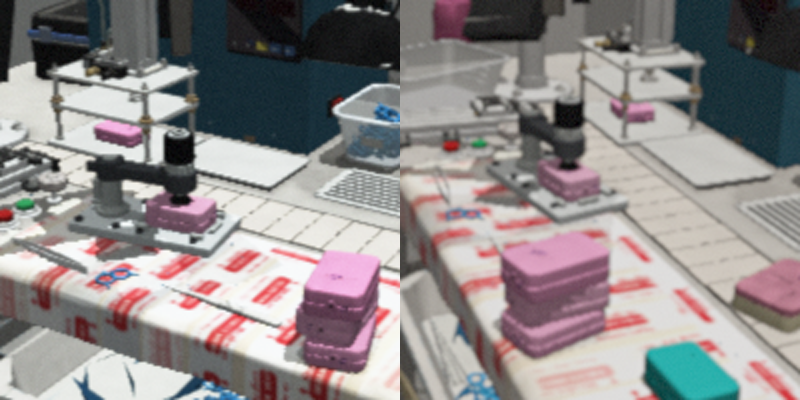

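```bash
python3 -c "
from station import bot
print(bot.finish_job())"
```

```text
the job is handed in; nothing more can be done
None
```

The mould is lying flat in the nest with the arm closed over it, and the knob was turned clockwise until it clicked. I took it to two clicks, one more than asked but within your limit of four. The job is handed in at about 27 s robot time.

- **First grasp missed:** the fingers closed above the mould without touching it. The fingertips actually sit about 38 mm higher than the tool data says. I corrected for that, and the second grasp held at 47.6 mm opening.
- **Placing:** I lowered the mould until I felt contact (13 N), let go, and the picture showed it between the stops.
- **Swing arm:** I led it by the knob until it met its stop, felt as about 7 N with no further movement.
- **Turning:** the knob ran at about 0.2 N m, then climbed to about 0.44 after the foot met the mould. It dropped to about zero at the first click.
- **Second click:** I was not certain of the first click from one reading, so I turned on. The torque climbed again and dropped about 0.6 rad later, which confirmed both.

**Last checks:**
- The gripper is clear of everything and the wrist force is about zero.
- The knob's position in the picture is within about 2 pixels of the closed position.
- The mould is under the foot, and the scalpel, wax pattern, stack and turquoise block look undisturbed.
- While turning, the gripper centre drifted 2–3 mm, because it was not exactly on the knob's axis.
- I judged that the arm was still on its stop from pictures only, not from another force test.

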